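# Draw the maple counter blocks home with cam-lock bolts

## Task

Join the maple blocks on the board to their rail: take every double-headed connector bolt out of the hardware crate and lay each in a bay of its own (any bays), in the notches of rail and block with its heads outside them, then use the slotted screwdriver, never the fingers, to turn the cam disc of each bay that has a bolt clockwise as far as it goes easily (about a quarter turn), so that its hook grabs the bolt head and draws the block fully up to the rail. Leave the cam of a bay without a bolt unturned, the other hardware in the crate and the mug and glass jar where they are, and stand the screwdriver back in its holder at the end.

Things in the scene. Friction and masses are not known exactly. Their poses are not given: they have to be found in the camera images.
- board: fixed plywood board 245 x 325 x 12 mm with three bays 105 mm apart (0 at +y, 1, 2 at -y of its frame). Origin on the counter under the middle cam's axis; x runs along the bolts from cams to blocks. Along x from a cam axis: rail wall 56-68 mm, finger pocket 84 mm wide, block wall 134-146 mm (block home), head pocket 15 mm. Walls 45 mm, pocket floor 12 mm over the counter
- bay0 (a point): bay 0: middle of a bolt drawn home, 30 mm over the counter, 85.8 mm along the board's x from the cam axis; x along the bolt. Both walls have an open-topped flared notch 18 mm wide for the shaft, waxed. Lay the bolt further along +x by the reading of joint block0 plus 1 to 7 mm (4 is best), so that its far head clears the block's wall and the hook can catch the near head
- bay1 (a point): bay 1: middle of a bolt drawn home, 30 mm over the counter, 85.8 mm along the board's x from the cam axis; x along the bolt. Both walls have an open-topped flared notch 18 mm wide for the shaft, waxed. Lay the bolt further along +x by the reading of joint block1 plus 1 to 7 mm (4 is best), so that its far head clears the block's wall and the hook can catch the near head
- bay2 (a point): bay 2: middle of a bolt drawn home, 30 mm over the counter, 85.8 mm along the board's x from the cam axis; x along the bolt. Both walls have an open-topped flared notch 18 mm wide for the shaft, waxed. Lay the bolt further along +x by the reading of joint block2 plus 1 to 7 mm (4 is best), so that its far head clears the block's wall and the hook can catch the near head
- cam0 (a joint): steel cam disc of bay 0, 50 mm wide, vertical axis, spiral hook below it. 0 = hook clear, grows clockwise seen from above, stop at 1.6 rad; draws from about 1.0, block home by about 1.45. Stays where left; takes under 0.3 N m. Screwdriver slot on the axis: mouth 63 mm over the counter, 27 mm long, 8 wide, 12 deep, flared; at 0 its length lies along the board's x, and it turns with the cam
- cam1 (a joint): steel cam disc of bay 1, 50 mm wide, vertical axis, spiral hook below it. 0 = hook clear, grows clockwise seen from above, stop at 1.6 rad; draws from about 1.0, block home by about 1.45. Stays where left; takes under 0.3 N m. Screwdriver slot on the axis: mouth 63 mm over the counter, 27 mm long, 8 wide, 12 deep, flared; at 0 its length lies along the board's x, and it turns with the cam
- cam2 (a joint): steel cam disc of bay 2, 50 mm wide, vertical axis, spiral hook below it. 0 = hook clear, grows clockwise seen from above, stop at 1.6 rad; draws from about 1.0, block home by about 1.45. Stays where left; takes under 0.3 N m. Screwdriver slot on the axis: mouth 63 mm over the counter, 27 mm long, 8 wide, 12 deep, flared; at 0 its length lies along the board's x, and it turns with the cam
- block0 (a joint): maple block of bay 0, 101 x 100 mm, 45 mm high over the counter, slides along the board's x: 0 = home against the rail, up to 0.009 m open (starts 6 to 8 mm open); friction a few N, stays where it is left
- block1 (a joint): maple block of bay 1, 101 x 100 mm, 45 mm high over the counter, slides along the board's x: 0 = home against the rail, up to 0.009 m open (starts 6 to 8 mm open); friction a few N, stays where it is left
- block2 (a joint): maple block of bay 2, 101 x 100 mm, 45 mm high over the counter, slides along the board's x: 0 = home against the rail, up to 0.009 m open (starts 6 to 8 mm open); friction a few N, stays where it is left
- bolt0_mid (a point): connector bolt 0 (may be absent): steel, shaft 14 mm in diameter and 121 mm long between two equal round heads 30 mm in diameter and 7 mm thick, 135 mm overall, 160 g. The point is the middle of the shaft, x along the bolt; either way round fits. It lies on its two heads, so the middle is 15 mm over the floor under it
- bolt1_mid (a point): connector bolt 1 (may be absent): steel, shaft 14 mm in diameter and 121 mm long between two equal round heads 30 mm in diameter and 7 mm thick, 135 mm overall, 160 g. The point is the middle of the shaft, x along the bolt; either way round fits. It lies on its two heads, so the middle is 15 mm over the floor under it
- bolt2_mid (a point): connector bolt 2 (may be absent): steel, shaft 14 mm in diameter and 121 mm long between two equal round heads 30 mm in diameter and 7 mm thick, 135 mm overall, 160 g. The point is the middle of the shaft, x along the bolt; either way round fits. It lies on its two heads, so the middle is 15 mm over the floor under it
- crate: open plywood crate, fixed, 290 x 260 mm, walls 8 mm thick and 45 mm high, floor 8 mm thick; origin under its centre. Holds the bolts, a flat steel strip and two drawer knobs
- strip: dark flat steel strip 130 x 24 x 10 mm in the crate, not wanted; origin at the centre of its underside
- knob0: dark drawer knob, 32 mm in diameter, 31 mm high, in the crate, not wanted; origin under its foot
- knob1: dark drawer knob, 32 mm in diameter, 31 mm high, in the crate, not wanted; origin under its foot
- driver_grip (a point): slotted screwdriver standing tip down in its holder; the point is the middle of its wooden handle (34 mm along its x, 26 mm along y, 74 mm high), z up. Grip it across y. Blade tip 113 mm below the point, 22 mm wide (along x), 4.5 mm thick; the round collar under the handle is 42 mm wide, its underside 43 mm below the point; 160 g
- holder: black screwdriver holder, fixed, 66 x 66 mm and 72 mm high, with a 30 x 30 mm square hole down its middle; origin under its centre. In it the driver hangs by its collar, blade 2 mm off the counter, handle middle 115 mm over the counter; any turn of the driver about its length fits
- mug: white mug, 80 mm wide, 90 mm high, bystander; origin under its foot
- jar: glass jar, 70 mm wide, 90 mm high, bystander; origin under its foot
There are look-alikes about, which are no part of the job. Leave any green or purple look-alike of the part that bears driver_grip alone.

How it is judged (in metres and radians):
On the way, in this order (a step that is already met when the one before it is completed fails the run):
1. every connector bolt lies in a bay (((distance between bolt0_mid and bay0 below 0.02 m and angle between the x axis of bolt0_mid and the x axis of bay0, either way round below 0.12 rad) or (distance between bolt0_mid and bay1 below 0.02 m and angle between the x axis of bolt0_mid and the x axis of bay1, either way round below 0.12 rad) or (distance between bolt0_mid and bay2 below 0.02 m and angle between the x axis of bolt0_mid and the x axis of bay2, either way round below 0.12 rad)) and ((distance between bolt1_mid and bay0 below 0.02 m and angle between the x axis of bolt1_mid and the x axis of bay0, either way round below 0.12 rad) or (distance between bolt1_mid and bay1 below 0.02 m and angle between the x axis of bolt1_mid and the x axis of bay1, either way round below 0.12 rad) or (distance between bolt1_mid and bay2 below 0.02 m and angle between the x axis of bolt1_mid and the x axis of bay2, either way round below 0.12 rad)) and ((distance between bolt2_mid and bay0 below 0.02 m and angle between the x axis of bolt2_mid and the x axis of bay0, either way round below 0.12 rad) or (distance between bolt2_mid and bay1 below 0.02 m and angle between the x axis of bolt2_mid and the x axis of bay1, either way round below 0.12 rad) or (distance between bolt2_mid and bay2 below 0.02 m and angle between the x axis of bolt2_mid and the x axis of bay2, either way round below 0.12 rad))), for 0.2 s.
2. every bolt is grabbed by its cam and its block drawn home ((((distance between bolt0_mid and bay0 below 0.01 m and angle between the x axis of bolt0_mid and the x axis of bay0, either way round below 0.12 rad) and (value of joint cam0 above 1.25 rad and value of joint block0 below 0.003 m)) or ((distance between bolt0_mid and bay1 below 0.01 m and angle between the x axis of bolt0_mid and the x axis of bay1, either way round below 0.12 rad) and (value of joint cam1 above 1.25 rad and value of joint block1 below 0.003 m)) or ((distance between bolt0_mid and bay2 below 0.01 m and angle between the x axis of bolt0_mid and the x axis of bay2, either way round below 0.12 rad) and (value of joint cam2 above 1.25 rad and value of joint block2 below 0.003 m))) and (((distance between bolt1_mid and bay0 below 0.01 m and angle between the x axis of bolt1_mid and the x axis of bay0, either way round below 0.12 rad) and (value of joint cam0 above 1.25 rad and value of joint block0 below 0.003 m)) or ((distance between bolt1_mid and bay1 below 0.01 m and angle between the x axis of bolt1_mid and the x axis of bay1, either way round below 0.12 rad) and (value of joint cam1 above 1.25 rad and value of joint block1 below 0.003 m)) or ((distance between bolt1_mid and bay2 below 0.01 m and angle between the x axis of bolt1_mid and the x axis of bay2, either way round below 0.12 rad) and (value of joint cam2 above 1.25 rad and value of joint block2 below 0.003 m))) and (((distance between bolt2_mid and bay0 below 0.01 m and angle between the x axis of bolt2_mid and the x axis of bay0, either way round below 0.12 rad) and (value of joint cam0 above 1.25 rad and value of joint block0 below 0.003 m)) or ((distance between bolt2_mid and bay1 below 0.01 m and angle between the x axis of bolt2_mid and the x axis of bay1, either way round below 0.12 rad) and (value of joint cam1 above 1.25 rad and value of joint block1 below 0.003 m)) or ((distance between bolt2_mid and bay2 below 0.01 m and angle between the x axis of bolt2_mid and the x axis of bay2, either way round below 0.12 rad) and (value of joint cam2 above 1.25 rad and value of joint block2 below 0.003 m)))), for 0.2 s.
At the end, for the whole second after the job is handed in: Each bolt lies within 10 mm of a bay's drawn-home point, in line within 0.12 rad, its cam past 1.25 rad, its block under 3 mm from home; cams of empty bays under 0.4 rad; strip and knobs in the crate; screwdriver in its holder (15 mm, 0.15 rad), handle middle under 125 mm (((distance between bolt0_mid and bay0 below 0.01 m and angle between the x axis of bolt0_mid and the x axis of bay0, either way round below 0.12 rad) or (distance between bolt0_mid and bay1 below 0.01 m and angle between the x axis of bolt0_mid and the x axis of bay1, either way round below 0.12 rad) or (distance between bolt0_mid and bay2 below 0.01 m and angle between the x axis of bolt0_mid and the x axis of bay2, either way round below 0.12 rad)) and ((distance between bolt1_mid and bay0 below 0.01 m and angle between the x axis of bolt1_mid and the x axis of bay0, either way round below 0.12 rad) or (distance between bolt1_mid and bay1 below 0.01 m and angle between the x axis of bolt1_mid and the x axis of bay1, either way round below 0.12 rad) or (distance between bolt1_mid and bay2 below 0.01 m and angle between the x axis of bolt1_mid and the x axis of bay2, either way round below 0.12 rad)) and ((distance between bolt2_mid and bay0 below 0.01 m and angle between the x axis of bolt2_mid and the x axis of bay0, either way round below 0.12 rad) or (distance between bolt2_mid and bay1 below 0.01 m and angle between the x axis of bolt2_mid and the x axis of bay1, either way round below 0.12 rad) or (distance between bolt2_mid and bay2 below 0.01 m and angle between the x axis of bolt2_mid and the x axis of bay2, either way round below 0.12 rad)) and (value of joint cam0 below 0.4 rad or ((value of joint cam0 above 1.25 rad and value of joint block0 below 0.003 m) and ((distance between bolt0_mid and bay0 below 0.01 m and angle between the x axis of bolt0_mid and the x axis of bay0, either way round below 0.12 rad) or (distance between bolt1_mid and bay0 below 0.01 m and angle between the x axis of bolt1_mid and the x axis of bay0, either way round below 0.12 rad) or (distance between bolt2_mid and bay0 below 0.01 m and angle between the x axis of bolt2_mid and the x axis of bay0, either way round below 0.12 rad)))) and (value of joint cam1 below 0.4 rad or ((value of joint cam1 above 1.25 rad and value of joint block1 below 0.003 m) and ((distance between bolt0_mid and bay1 below 0.01 m and angle between the x axis of bolt0_mid and the x axis of bay1, either way round below 0.12 rad) or (distance between bolt1_mid and bay1 below 0.01 m and angle between the x axis of bolt1_mid and the x axis of bay1, either way round below 0.12 rad) or (distance between bolt2_mid and bay1 below 0.01 m and angle between the x axis of bolt2_mid and the x axis of bay1, either way round below 0.12 rad)))) and (value of joint cam2 below 0.4 rad or ((value of joint cam2 above 1.25 rad and value of joint block2 below 0.003 m) and ((distance between bolt0_mid and bay2 below 0.01 m and angle between the x axis of bolt0_mid and the x axis of bay2, either way round below 0.12 rad) or (distance between bolt1_mid and bay2 below 0.01 m and angle between the x axis of bolt1_mid and the x axis of bay2, either way round below 0.12 rad) or (distance between bolt2_mid and bay2 below 0.01 m and angle between the x axis of bolt2_mid and the x axis of bay2, either way round below 0.12 rad)))) and x of strip in the frame of crate between -0.145 and 0.145 m and y of strip in the frame of crate between -0.13 and 0.13 m and x of knob0 in the frame of crate between -0.145 and 0.145 m and y of knob0 in the frame of crate between -0.13 and 0.13 m and x of knob1 in the frame of crate between -0.145 and 0.145 m and y of knob1 in the frame of crate between -0.13 and 0.13 m and horizontal distance between driver_grip and holder below 0.015 m and angle between driver_grip's own z axis and vertical below 0.15 rad and height (world z) of driver_grip below 0.125 m and linear speed of driver below 0.03 m/s); the robot touches nothing.
It fails at once if the fingers push on a cam (contact force between the fingers and cam0 above 3 N or contact force between the fingers and cam1 above 3 N or contact force between the fingers and cam2 above 3 N).
It fails at once if the mug or the jar is pushed aside more than 4 cm or tipped (distance of any of mug, jar from where it was at the start of the episode above 0.04 m or angle between any of mug, jar's own z axis and vertical above 0.5 rad).
Of bolt0, bolt1, bolt2 only 2 to 3 are there at a start; the rules pass over those that are not, and their reading is None.
At some moment in a run one of bolt0, bolt1, bolt2 may be knocked a few centimetres aside while the robot is not near it.
It also fails if it takes over 210 s, if anything falls off the work surface, if the arm or the gripper's body presses on something with over 40 N, if the wrist force passes 120 N, or if a joint passes its speed limit or range.

## Robot

A 6-joint arm with a two-finger parallel gripper is mounted at the origin on the work surface. World frame = base frame: x ahead of the robot, y to its left, z up, the work surface at z = 0. Lengths are in mm, angles in rad, forces in N, time in s.
With the tool pointing down it reaches from about 350 to 875 mm from the base axis. Payload 4.2 kg.
Tool frame: the origin (TCP) lies at the very end of the fingers, on their centre line; the grasp point (between the pads) lies 19 mm behind it; z points along the fingers, y is the line along which they close (so a half turn about z gives the same grasp; the last joint's range is limited). The gripper opens to 85 mm and grips with 20 to 120 N. Pads are 22 mm wide; open, the fingers measure 114 mm over their backs; the gripper's body (76 mm by 85 mm) begins 54 mm behind the grasp point. The pads swing forward as they close: fully open they stand 13 mm farther back than shut.
Start: joints at [1.559, 0.385, 0.008, 0, -1.194, -0.259], TCP at [167.157, 602.211, 231.312] pointing down, gripper open.
Joint ranges: [-3.14, 3.14], [-1.21, 2.06], [-1.07, 1.41], [-3.16, 2.05], [-2.99, -0.16], [-3.1, 3.1]. Speed limits (rad/s): [2.79, 2.79, 3.14, 3.14, 3.14, 3.14].

## Interface

Orientations are given as a unit quaternion [x, y, z, w].
In Python, from bench import read_state, get_image, camera_model, job_done gives the robot as it stands.
- The arm moves only by the shell command python3 -m handwheel 'ROWS'. ROWS is JSON, a list of rows, each a list of 7 numbers: the shift along the tool's x, y, z in m, then the turn, a rotation vector about the tool's x, y, z in rad, then the gripper's target within -1 to 1 (fully open at 1, half-way at 0, shut at -1). In form: [[dx, dy, dz, wx, wy, wz, jaw], ...]. A call has 1 to 10 rows; each row is the pose to reach, as a shift and turn from the pose commanded when the call began, along the tool's axes at that moment; what a row does not reach only later rows make up. A row lasts 1/8 s, in which the tool goes at most 62.5 mm and 10.7 degrees, less where a joint would pass 70% of its speed; a pose out of reach is approached as far as the arm can. A call with a gripper value outside its range is refused whole. The fingers move at their own pace and stop on an object; the grip force is fixed at half the most. Time passes only in rows, so rows that repeat a pose let the fingers close. It gives the time, the measured TCP pose, the force, the opening and the grip force at its end, in the units of the state.
- read_state(): the state, without advancing time (a new reading comes with each control period).
- get_image(name): name is "scene" or "top" or "wrist"; returns (picture, depth): 384x512x3 uint8, blue, green, red; 384x512 float32, mm along the optical axis (not along the pixel's ray), 0 where there is no reading.
- camera_model(name): a dict with "K" (3x3 intrinsics, pixels), "rvec" (rotation vector, rad) and "tvec" (3), from world to camera coordinates, as OpenCV has them; the wrist camera has in their place "hand_eye" (4x4, takes a point from camera to tool coordinates, whose origin is the TCP and whose axes are the flange's). Camera axes: x right, y down, z forward; pixel columns grow to the right and rows downward; lengths in mm; the calibration is good to about 2 mm. A picture is of the moment at which its call begins: read the wrist's pose just before it. camera_model takes no time and is no camera call.
- job_done(): hands the job in; it is judged then, once.
The state is a dict: "clock": time; "joints": joint angles; "joint_vel": joint speeds; "joint_efforts": joint torques, N m; "position": TCP position; "ee_rot": TCP orientation; "contact_force": force on the tool from outside, world axes, zero at the start; "wrist_torque": the same for the moment, N m; "gripper_width": finger opening in mm; "grasp_force": force on a finger pad.
Only numpy, scipy, OpenCV 4.12 (cv2) and the standard library are available. Lean on these libraries where they do the work, as an engineer would, in place of code of your own. Each camera call takes 0.05 s, during which the arm holds its last target. There are 200 camera calls.

## Working session

There is one attempt and no reset: what is moved stays moved. The work goes in short steps, Python scripts to look and compute and a shell command to move; the robot and the scene stay as the last step left them, time stands still between calls to the robot, and variables do not carry over. Pictures are saved under pics/ and viewed, at most 14 in all, crops included, and the job is handed in when it is done.

```bash
ls; mkdir -p pics; cat > h.py <<'E'
import numpy as np,cv2
from scipy.spatial.transform import Rotation as R
from bench import read_state,get_image,camera_model
def pose():
    s=read_state(); T=np.eye(4); T[:3,:3]=R.from_quat(s['ee_rot']).as_matrix(); T[:3,3]=s['position']; return T
def cam2world(name,T=None):
    m=camera_model(name); K=np.array(m['K'],float)
    if 'hand_eye' in m: M=T@np.array(m['hand_eye'])
    else:
        W=np.eye(4); W[:3,:3]=cv2.Rodrigues(np.array(m['rvec'],float))[0]; W[:3,3]=np.ravel(m['tvec']); M=np.linalg.inv(W)
    return K,M
def snap(name,tag):
    T=pose(); im,d=get_image(name); K,M=cam2world(name,T)
    np.savez(f'pics/{tag}.npz',im=im,d=d,K=K,M=M); cv2.imwrite(f'pics/{tag}.png',im); return im,d
def load(tag):
    z=np.load(f'pics/{tag}.npz'); return z['im'],z['d'],z['K'],z['M']
def px(tag,u,v,z=None):
    im,d,K,M=load(tag); r=np.array([(u-K[0,2])/K[0,0],(v-K[1,2])/K[1,1],1])
    if z is None:
        r=r*d[int(round(v)),int(round(u))]; return M[:3,:3]@r+M[:3,3]
    w=M[:3,:3]@r; return M[:3,3]+w*(z-M[2,3])/w[2]
def cloud(tag):
    im,d,K,M=load(tag); v,u=np.mgrid[:d.shape[0],:d.shape[1]]
    P=np.stack([(u-K[0,2])/K[0,0]*d,(v-K[1,2])/K[1,1]*d,d],-1); return P@M[:3,:3].T+M[:3,3]
def crop(tag,x0,y0,x1,y1,s,out):
    im=load(tag)[0][y0:y1,x0:x1]; cv2.imwrite(f'pics/{out}.png',cv2.resize(im,None,fx=s,fy=s,interpolation=cv2.INTER_CUBIC))
def go(x,y,z,yaw=None):
    """rows for target: shift in tool axes (m), turn. yaw = world angle of tool y (closing line), tool down"""
    T=pose(); d=T[:3,:3].T@(np.array([x,y,z])-T[:3,3])/1000
    w=np.zeros(3)
    if yaw is not None:
        best=None
        for k in (0,np.pi):
            yv=np.array([np.cos(yaw+k),np.sin(yaw+k),0]); zv=np.array([0,0,-1.]); xv=np.cross(yv,zv)
            ww=R.from_matrix(T[:3,:3].T@np.stack([xv,yv,zv],1)).as_rotvec()
            if best is None or np.linalg.norm(ww)<np.linalg.norm(best): best=ww
        w=best
    n=max(np.linalg.norm(d)/.0625,np.linalg.norm(w)/np.deg2rad(10.7))
    print('shift',d.round(4),'turn',w.round(4),'rows>=%.1f'%n)
E
python3 - <<'E'
from h import *
s=read_state();print({k:np.round(v,3) for k,v in s.items()})
print(pose().round(3))
for n in('scene','top','wrist'):
    snap(n,n+'0'); K,M=cam2world(n,pose()); print(n,K.round(1).tolist(),M.round(2).tolist())
a=cv2.imread('pics/top0.png');b=cv2.imread('pics/scene0.png')
cv2.imwrite('pics/a.png',cv2.resize(a,(800,600)))
cv2.imwrite('pics/b.png',cv2.resize(b,(800,600)))
E
```

```text
pics
{'clock': np.float64(0.0), 'joints': array([ 1.559e+00,  3.860e-01,  7.000e-03, -1.000e-03, -1.194e+00,
       -2.590e-01]), 'joint_vel': array([-0.   , -0.   , -0.   , -0.001, -0.   , -0.001]), 'joint_efforts': array([-1.0000e-03, -3.9229e+01,  1.8840e+01,  4.1860e+00, -5.0000e-03,
       -0.0000e+00]), 'position': array([166.998, 601.659, 230.222]), 'ee_rot': array([ 0.991, -0.135, -0.   ,  0.001]), 'contact_force': array([-0.2  ,  0.291, -0.317]), 'wrist_torque': array([-0.036,  0.011,  0.045]), 'grasp_force': np.float64(0.0), 'gripper_width': np.float64(85.466)}
[[ 9.64000e-01 -2.68000e-01 -1.00000e-03  1.66998e+02]
 [-2.68000e-01 -9.64000e-01 -2.00000e-03  6.01659e+02]
 [ 0.00000e+00  2.00000e-03 -1.00000e+00  2.30222e+02]
 [ 0.00000e+00  0.00000e+00  0.00000e+00  1.00000e+00]]
scene [[361.2, 0.0, 254.3], [0.0, 361.2, 192.5], [0.0, 0.0, 1.0]] [[-0.68, 0.47, -0.56, 1068.44], [0.73, 0.44, -0.52, 499.71], [-0.0, -0.76, -0.65, 733.22], [0.0, 0.0, 0.0, 1.0]]
top [[370.7, 0.0, 247.2], [0.0, 370.7, 188.8], [0.0, 0.0, 1.0]] [[-0.02, -0.99, 0.12, 378.75], [-1.0, 0.02, -0.01, -29.72], [0.01, -0.12, -0.99, 1180.6], [0.0, 0.0, 0.0, 1.0]]
wrist [[278.0, 0.0, 256.9], [0.0, 278.0, 191.9], [0.0, 0.0, 1.0]] [[-0.27, -0.92, -0.3, 242.88], [-0.96, 0.26, 0.08, 580.14], [0.0, 0.31, -0.95, 373.15], [0.0, 0.0, 0.0, 1.0]]
```

View pics/a.png

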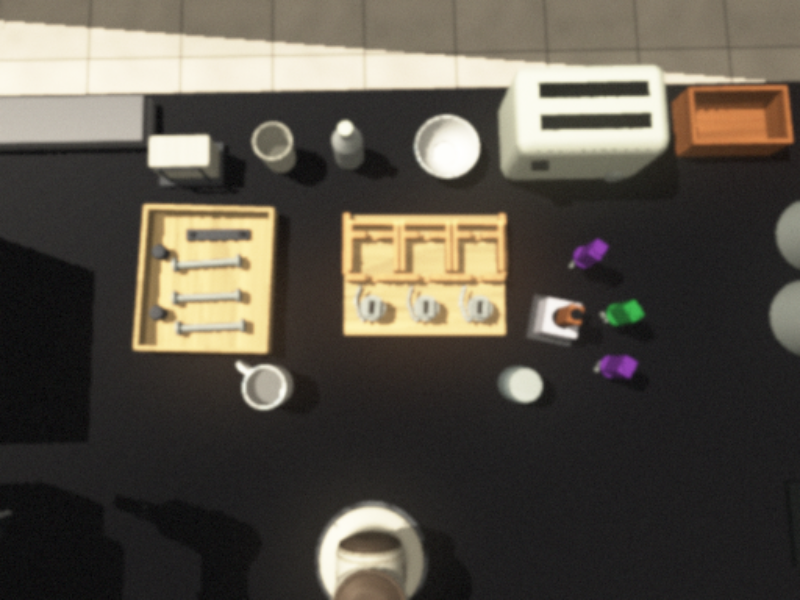

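View pics/b.png

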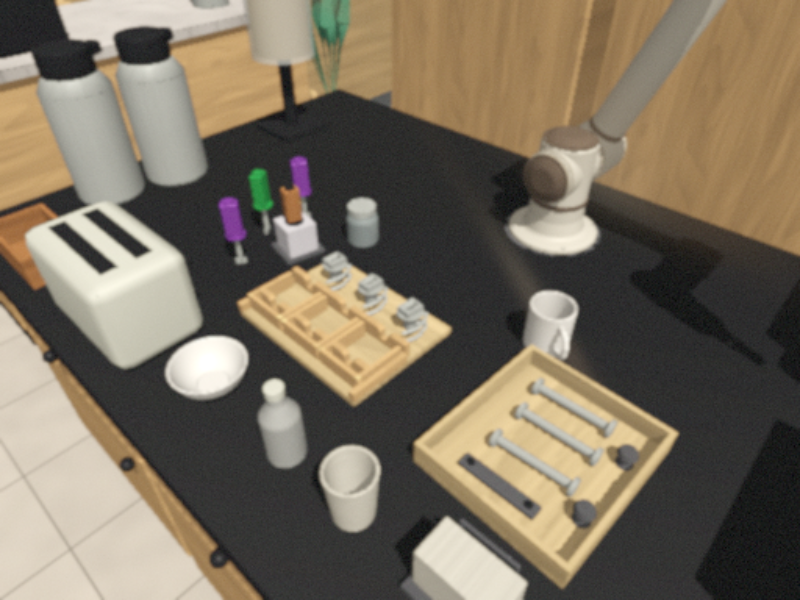

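Top view (800x600 px): crate at left with bolts at (208,264), (207,297), (211,327); the board is in the middle with cams at (371,307), (425,307) and (479,307). Of the screwdrivers, the brown one at (570,315) stands in the holder. The purple (590,254), green (624,313) and purple (617,366) ones are look-alikes.

```bash
python3 - <<'E'
from h import *
for n,u,v,z in [('boltA',208,264,23),('boltB',207,297,23),('boltC',211,327,23),('cam0',371,303,63),('cam1',425,303,63),('cam2',479,303,63),('bTL',344,215,45),('bTR',505,215,45),('bBL',345,335,12),('bBR',506,335,12),('drv',571,314,150),('holder',555,319,72),('jar',522,385,90),('mug',268,387,90),('cr',140,207,45),('cr',275,207,45),('cr',134,352,45),('cr',270,352,45)]:
    print(n,px('top0',u*.64,v*.64,z).round(0), px('top0',u*.64,v*.64).round(0))
cv2.imwrite('pics/c.png',cv2.resize(cv2.imread('pics/wrist0.png'),(800,600)))
E
```

```text
boltA [584. 318.  23.] [583. 316.  31.]
boltB [517. 319.  23.] [516. 318.  28.]
boltC [457. 311.  23.] [456. 308.  30.]
cam0 [494. -10.  63.] [494. -10.  62.]
cam1 [ 491. -115.   63.] [ 493. -116.   48.]
cam2 [ 489. -220.   63.] [ 490. -221.   53.]
bTL [674.  41.  45.] [678.  42.  29.]
bTR [ 667. -282.   45.] [ 672. -287.   26.]
bBL [435.  44.  12.] [436.  45.  -3.]
bBR [ 428. -280.   12.] [ 429. -283.   -3.]
drv [ 457. -369.  150.] [ 457. -368.  153.]
holder [ 454. -363.   72.] [ 454. -361.   79.]
jar [ 331. -289.   90.] [ 331. -289.   90.]
mug [338. 184.  90.] [335. 200.   9.]
cr [699. 449.  45.] [711. 468.   1.]
cr [693. 179.  45.] [706. 187.  -1.]
cr [410. 453.  45.] [411. 471.   1.]
cr [404. 189.  45.] [405. 197.   3.]
```

View pics/c.png

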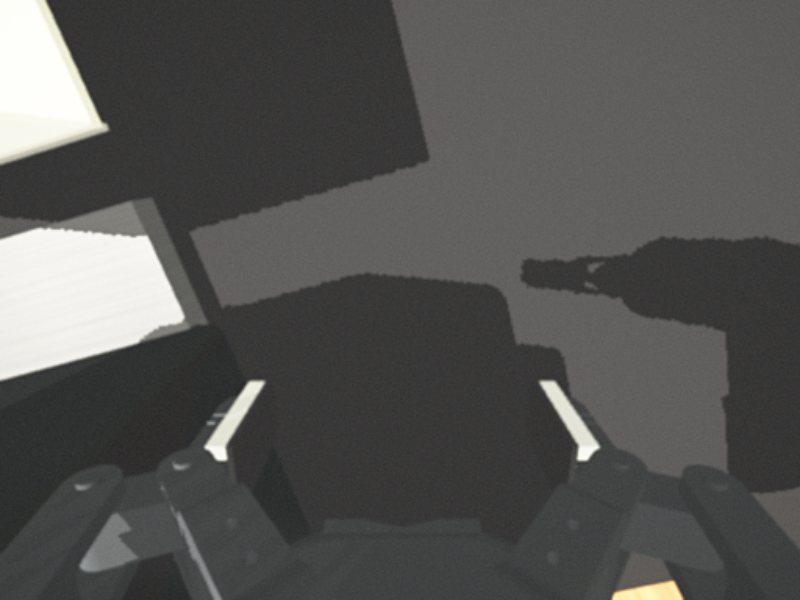

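The wrist view shows only the empty counter beside the crate. Next I move over the crate.

```bash
python3 - <<'E'
from h import *
go(540,330,260,np.pi)
E
```

```text
shift [ 0.4321  0.1621 -0.0292] turn [ 1.4000e-03 -1.2000e-03  1.2998e+00] rows>=7.4
```

```bash
python3 -m handwheel '[[0.054,0.020,-0.004,0,0,0.16,0],[0.108,0.040,-0.008,0,0,0.32,0],[0.162,0.06,-0.012,0,0,0.48,0],[0.216,0.08,-0.016,0,0,0.65,0],[0.27,0.10,-0.02,0,0,0.81,0],[0.324,0.12,-0.024,0,0,0.97,0],[0.378,0.141,-0.027,0,0,1.14,0],[0.432,0.162,-0.029,0,0,1.3,0],[0.432,0.162,-0.029,0,0,1.3,0],[0.432,0.162,-0.029,0,0,1.3,0]]'
python3 - <<'E'
from h import *
snap('wrist','w1'); print(pose().round(3)); print(np.round(read_state()['joints'],2))
cv2.imwrite('pics/d.png',cv2.resize(cv2.imread('pics/w1.png'),(800,600)))
E
```

```text
clock: 1.4
position: [540.0, 330.2, 259.7]
ee_rot: [-0.707, 0.707, 0.0, -0.001]
contact_force: [-0.5, -1.1, -0.1]
gripper_width: 42.6
grasp_force: 0.0
[[ 1.00000e-03 -1.00000e+00 -1.00000e-03  5.39535e+02]
 [-1.00000e+00 -1.00000e-03 -0.00000e+00  3.30773e+02]
 [ 0.00000e+00  1.00000e-03 -1.00000e+00  2.59927e+02]
 [ 0.00000e+00  0.00000e+00  0.00000e+00  1.00000e+00]]
[ 0.81  0.38  0.08 -0.   -1.27 -0.8 ]
```

View pics/d.png

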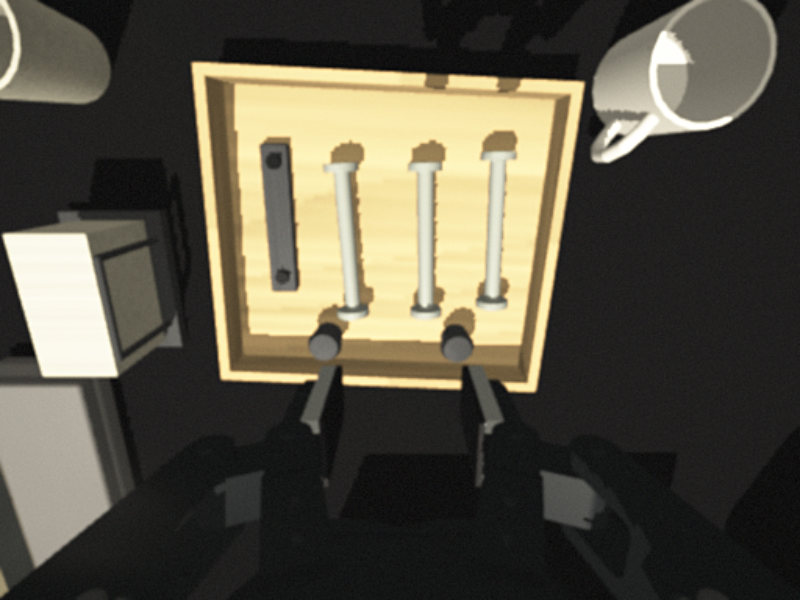

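Wrist view (800x600): bolts A (347,240), B (425,240) and C (494,228). The dark strip is at (280,217) and the knobs at (325,341) and (457,343). I'll fit the bolts from depth.

```bash
cat >> h.py <<'E'
def fitbolt(tag,u0,v0,u1,v1,z):
    """ends px in 800x600 of the shaft axis"""
    a=px(tag,u0*.64,v0*.64,z);b=px(tag,u1*.64,v1*.64,z); return (a+b)/2,np.arctan2(b[1]-a[1],b[0]-a[0]),np.linalg.norm(b-a)
E
python3 - <<'E'
from h import *
P=cloud('w1'); im,d,K,M=load('w1')
for n,c in dict(A=(347,240),B=(425,240),C=(494,228)).items():
    u,v=[x*.64 for x in c]
    g=np.zeros(d.shape,bool); g[int(v)-60:int(v)+65,int(u)-22:int(u)+22]=1
    g&=(P[...,2]>20)&(P[...,2]<42)&(d>0)
    nl,lab,st,_=cv2.connectedComponentsWithStats(g.astype(np.uint8)); k=lab[int(v),int(u)]
    Q=P[lab==k]; mu=Q.mean(0); ax=np.linalg.svd(Q[:,:2]-mu[:2])[2][0] if len(Q)<5000 else None
    t=(Q[:,:2]-mu[:2])@ax; lo,hi=np.percentile(t,[0.5,99.5]); mid=mu[:2]+ax*(lo+hi)/2
    print(n,k,len(Q),mid.round(1),'len',round(hi-lo,1),'ang',np.arctan2(ax[1],ax[0]).round(3),'z',np.percentile(Q[:,2],[5,50,95]).round(1))
for n,a in dict(A=(342,172,352,306),B=(425,172,426,306),C=(498,160,492,297)).items(): print(n,*[np.round(x,3) for x in fitbolt('w1',*a,23)])
E
```

```text
A 1 1174 [586.9 319.4] len 133.9 ang 1.617 z [24.9 29.  36.8]
B 1 1164 [519.6 319.2] len 133.1 ang 1.591 z [25.3 29.1 37. ]
C 1 1216 [459.9 310.9] len 133.6 ang 1.591 z [24.5 29.1 36.9]
A [586.837 319.781  23.   ] 1.606 118.675
B [517.923 319.854  23.   ] 1.594 118.659
C [457.467 310.773  23.   ] 1.592 119.544
```

```bash
python3 - <<'E'
from h import *
go(530,-170,290,-np.pi/2)
E
```

```text
shift [ 0.5008  0.01   -0.0299] turn [ 9.00e-04  3.00e-04 -1.57e+00] rows>=8.4
```

```bash
python3 -m handwheel '[[0.05,0.001,-0.015,0,0,-0.17,0],[0.11,0.002,-0.03,0,0,-0.35,0],[0.17,0.004,-0.03,0,0,-0.53,0],[0.23,0.006,-0.03,0,0,-0.71,0],[0.29,0.008,-0.03,0,0,-0.89,0],[0.35,0.01,-0.03,0,0,-1.07,0],[0.41,0.01,-0.03,0,0,-1.25,0],[0.46,0.01,-0.03,0,0,-1.42,0],[0.5,0.01,-0.03,0,0,-1.57,0],[0.5,0.01,-0.03,0,0,-1.57,0]]'
python3 - <<'E'
from h import *
snap('wrist','w2'); print(pose().round(3)); print(np.round(read_state()['joints'],2))
cv2.imwrite('pics/e.png',cv2.resize(cv2.imread('pics/w2.png'),(800,600)))
E
```

```text
clock: 2.7
position: [529.7, -170.5, 290.1]
ee_rot: [1.0, -0.001, -0.0, 0.0]
contact_force: [0.1, 0.8, -1.1]
gripper_width: 42.8
grasp_force: 0.0
[[ 1.00000e+00 -2.00000e-03 -0.00000e+00  5.29858e+02]
 [-2.00000e-03 -1.00000e+00  0.00000e+00 -1.69333e+02]
 [-0.00000e+00 -0.00000e+00 -1.00000e+00  2.90202e+02]
 [ 0.00000e+00  0.00000e+00  0.00000e+00  1.00000e+00]]
[-0.02  0.23 -0.06 -0.   -1.28  1.59]
```

View pics/e.png

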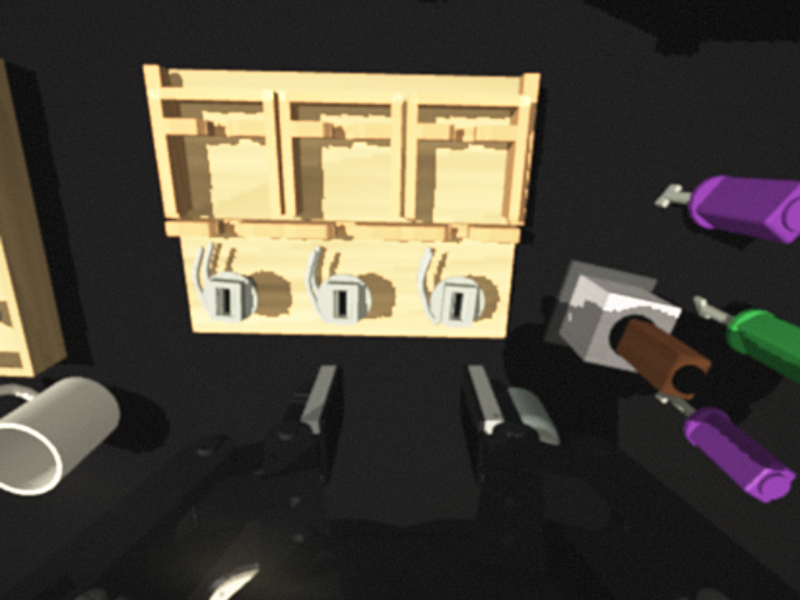

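View: cam slots at about (227,301), (342,302) and (457,304). The brown driver is in the holder at (660,355), and the purple and green look-alikes stand to its right. I'll take enlarged crops to measure.

```bash
python3 - <<'E'
from h import *
crop('w2',88,36,352,221,3,'f')   # 792x555
for n,u,v in [('c0',227,301),('c1',342,302),('c2',457,304)]: print(n,px('w2',u*.64,v*.64,63).round(1))
E
```

```text
c0 [487.4 -15.1  63. ]
c1 [ 486.2 -118.1   63. ]
c2 [ 484.  -221.3   63. ]
```

View pics/f.png

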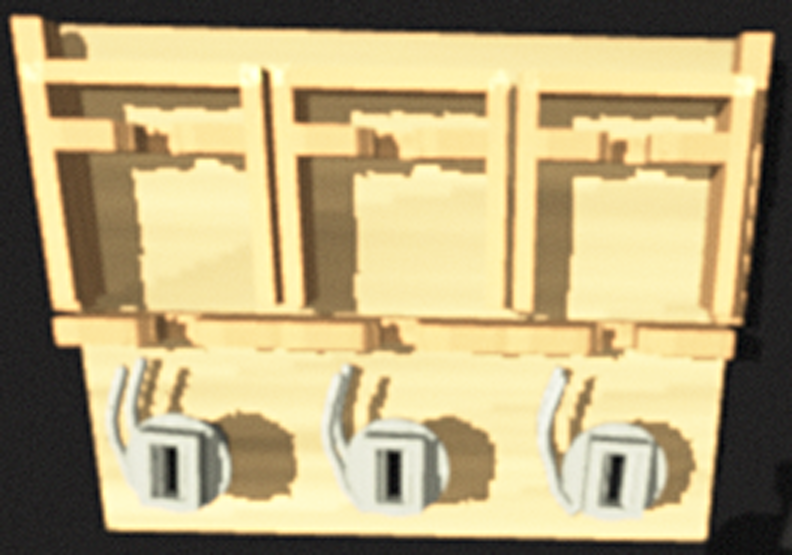

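```bash
python3 - <<'E'
from h import *
P=cloud('w2'); im,d,K,M=load('w2')
c,s=np.cos(-.0165),np.sin(-.0165)
for n,u,v in [('c0',227,301),('c1',342,302),('c2',457,304)]: print(n,px('w2',u*.64,v*.64,57).round(1))
O=np.array([486,-118.])
q=P[...,:2]-O; bx=q[...,0]*c+q[...,1]*s; by=-q[...,0]*s+q[...,1]*c; z=P[...,2]
ok=d>0
# rail top: points z>40, bx 40..80
g=ok&(z>42)&(z<48)&(bx>40)&(bx<85)&(abs(by)<170)
for y0 in (-140,-120,-90,-60,-30,-20,0,20,45,75,85,120,140):
    m=g&(abs(by-y0)<6); 
    if m.sum()>5: print('rail',y0,m.sum(),np.percentile(bx[m],[2,98]).round(1),np.median(z[m]).round(1))
# board plate edge & sides
print('plate near edge', np.percentile(bx[ok&(z>9)&(z<15)&(bx<0)&(abs(by)<150)],[0.5]).round(1))
m=ok&(z>9)&(z<15)&(bx>-30)&(bx<45)&(abs(by)<180); print('plate y',np.percentile(by[m],[.2,99.8]).round(1))
# tops of rail by range and gaps (notches)
m=ok&(z>41)&(z<49)&(bx>54)&(bx<68); h,e=np.histogram(by[m],bins=np.arange(-170,171,3)); print(list(zip(e[:-1].astype(int).tolist(),h.tolist())))
# block wall top
m=ok&(z>41)&(z<49)&(bx>100)&(bx<180)
for yb in (105,0,-105):
  for o in (-25,25):
    k=m&(abs(by-yb-o)<8); h,e=np.histogram(bx[k],bins=np.arange(120,180,2)); print(yb,o,list(zip(e[:-1].astype(int).tolist(),h.tolist())))
  k=m&(abs(by-yb)<40)&(bx>130)&(bx<160); h,e=np.histogram(by[k],bins=np.arange(yb-40,yb+41,3)); print('notch',list(zip((e[:-1]).astype(int).tolist(),h.tolist())))
E
```

```text
c0 [485.5 -12.6  57. ]
c1 [ 484.2 -117.2   57. ]
c2 [ 482.  -222.1   57. ]
rail -140 74 [54.2 65.8] 45.2
rail -120 62 [55.3 66.3] 44.6
rail -90 45 [54.8 66.2] 44.5
rail -60 125 [54.6 84.9] 44.8
rail -30 81 [55.5 66.9] 45.0
rail -20 73 [55.3 66.7] 44.8
rail 20 78 [56.1 67.1] 44.7
rail 45 126 [56.  84.7] 44.8
rail 75 79 [55.4 66.7] 44.8
rail 85 71 [55.9 66.6] 44.7
rail 120 61 [56.1 67.3] 44.5
rail 140 80 [56.  67.2] 45.0
plate near edge [-51.3]
plate y [-161.   162.9]
[(-170, 0), (-167, 0), (-164, 0), (-161, 0), (-158, 11), (-155, 20), (-152, 20), (-149, 19), (-146, 20), (-143, 17), (-140, 20), (-137, 17), (-134, 24), (-131, 18), (-128, 17), (-125, 20), (-122, 19), (-119, 20), (-116, 2), (-113, 0), (-110, 0), (-107, 0), (-104, 0), (-101, 0), (-98, 0), (-95, 6), (-92, 18), (-89, 19), (-86, 19), (-83, 18), (-80, 18), (-77, 18), (-74, 18), (-71, 24), (-68, 22), (-65, 19), (-62, 19), (-59, 19), (-56, 17), (-53, 18), (-50, 26), (-47, 19), (-44, 18), (-41, 18), (-38, 17), (-35, 18), (-32, 18), (-29, 26), (-26, 19), (-23, 18), (-20, 18), (-17, 18), (-14, 18), (-11, 4), (-8, 0), (-5, 0), (-2, 
[... 2566 characters left out ...]
0), (162, 0), (164, 0), (166, 18), (168, 24), (170, 14), (172, 25), (174, 13), (176, 0)]
-105 25 [(120, 0), (122, 0), (124, 0), (126, 0), (128, 0), (130, 0), (132, 0), (134, 0), (136, 0), (138, 0), (140, 24), (142, 14), (144, 24), (146, 26), (148, 14), (150, 24), (152, 0), (154, 0), (156, 0), (158, 0), (160, 0), (162, 0), (164, 0), (166, 19), (168, 16), (170, 24), (172, 26), (174, 10), (176, 0)]
notch [(-145, 25), (-142, 20), (-139, 26), (-136, 20), (-133, 22), (-130, 25), (-127, 24), (-124, 21), (-121, 27), (-118, 14), (-115, 1), (-112, 0), (-109, 0), (-106, 0), (-103, 0), (-100, 0), (-97, 0), (-94, 16), (-91, 23), (-88, 27), (-85, 20), (-82, 20), (-79, 27), (-76, 22), (-73, 20), (-70, 26)]
```

Cam axes, rail and blocks fit the given geometry: rail top at z=45, 12 mm wide, cam spacing 105, blocks about 7 mm open. Board origin is near (485.2,-118) with yaw -0.021. Next I pick bolt A, which goes in bay 0.

```bash
python3 - <<'E'
from h import *
go(586.9,319.4,120,np.pi+.04)
E
```

```text
shift [ 0.0562 -0.4888  0.1703] turn [-1.0000e-04  4.0000e-04  1.5289e+00] rows>=8.3
```

```bash
python3 -m handwheel '[[0.006,-0.055,0,0,0,0.17,0],[0.012,-0.11,0,0,0,0.34,0],[0.018,-0.165,0.01,0,0,0.51,0],[0.024,-0.22,0.03,0,0,0.68,0],[0.03,-0.275,0.05,0,0,0.85,0],[0.036,-0.33,0.07,0,0,1.02,0],[0.044,-0.38,0.1,0,0,1.19,0],[0.05,-0.43,0.13,0,0,1.36,0],[0.056,-0.489,0.17,0,0,1.53,0],[0.056,-0.489,0.17,0,0,1.53,0]]'
python3 - <<'E'
from h import *
go(586.9,319.4,11,np.pi+.04)
E
```

```text
clock: 4.0
position: [583.3, 323.6, 116.6]
ee_rot: [0.723, -0.691, -0.001, 0.003]
contact_force: [0.4, -0.4, -0.2]
gripper_width: 42.8
grasp_force: 0.0
shift [ 0.0041 -0.0039  0.1056] turn [ 0.0048 -0.003   0.0054] rows>=1.7
```

```bash
python3 -m handwheel '[[0,0,0,0,0,0,0],[0,0,0.03,0,0,0,0],[0,0,0.06,0,0,0,0],[0,0,0.06,0,0,0,0],[0,0,0.06,0,0,0,0]]'
python3 - <<'E'
from h import *
go(586.9,319.4,11,np.pi+.04)
E
```

```text
clock: 4.62
position: [587.6, 319.6, 62.8]
ee_rot: [0.721, -0.693, 0.0, -0.002]
contact_force: [-0.9, 0.8, 1.0]
gripper_width: 42.9
grasp_force: 0.0
shift [0.0003 0.0009 0.0518] turn [-0.0032  0.0017  0.0002] rows>=0.8
```

```bash
python3 -m handwheel '[[0,0,0.025,0,0,0,0],[0,0,0.04,0,0,0,0],[0,0,0.049,0,0,0,0],[0,0,0.049,0,0,0,0],[0,0,0.049,0,0,0,-1],[0,0,0.049,0,0,0,-1],[0,0,0.049,0,0,0,-1],[0,0,0.049,0,0,0,-1],[0,0,0.049,0,0,0,-1]]'
python3 -m handwheel '[[0,0,-0.03,0,0,0,-1],[0,0,-0.06,0,0,0,-1],[0,0,-0.1,0,0,0,-1],[0,0,-0.15,0,0,0,-1],[0,0,-0.15,0,0,0,-1],[0,0,-0.15,0,0,0,-1]]'
python3 - <<'E'
from h import *
go(584.2,-15,120,-np.pi/2-.021)
snap('wrist','w3')
E
```

```text
clock: 5.75
position: [587.2, 320.0, 12.3]
ee_rot: [0.721, -0.693, 0.0, -0.001]
contact_force: [0.6, -1.1, 5.5]
gripper_width: 11.5
grasp_force: 58.7
clock: 6.5
position: [585.2, 318.9, 159.7]
ee_rot: [0.721, -0.693, -0.001, 0.001]
contact_force: [-0.9, -0.1, -2.0]
gripper_width: 12.1
grasp_force: 58.7
shift [0.3336 0.014  0.0401] turn [ 0.0033  0.0017 -1.5105] rows>=8.1
```

```bash
cat >> h.py <<'E'
def held(tag):
    """bolt in tool frame from wrist cloud"""
    im,d,K,M=load(tag); H=np.array(camera_model('wrist')['hand_eye']); v,u=np.mgrid[:d.shape[0],:d.shape[1]]
    P=np.stack([(u-K[0,2])/K[0,0]*d,(v-K[1,2])/K[1,1]*d,d],-1)@H[:3,:3].T+H[:3,3]
    for lo,hi in ((15,90),(-90,-15)):
        m=(d>0)&(P[...,0]>lo)&(P[...,0]<hi)&(abs(P[...,1])<18)&(P[...,2]>-35)&(P[...,2]<10)
        if m.sum()>20:
            Q=P[m]; print('side',lo,len(Q),'x',np.percentile(Q[:,0],[1,99]).round(1),end=' ')
            mid=Q[(abs(Q[:,0])>25)&(abs(Q[:,0])<50)]; print('y,z shaft',np.median(mid,0).round(1), 'slope y/x',np.polyfit(mid[:,0],mid[:,1],1).round(3),'z/x',np.polyfit(mid[:,0],mid[:,2],1).round(3))
E
python3 - <<'E'
from h import *
held('w3')
E
python3 -m handwheel '[[0.037,0.002,0.0,0,0,-0.17,-1],[0.074,0.003,0,0,0,-0.34,-1],[0.111,0.005,0,0,0,-0.51,-1],[0.148,0.006,0,0,0,-0.68,-1],[0.185,0.008,0,0,0,-0.84,-1],[0.222,0.01,0,0,0,-1.01,-1],[0.26,0.012,0,0,0,-1.18,-1],[0.3,0.013,0,0,0,-1.35,-1],[0.334,0.014,0,0,0,-1.51,-1],[0.334,0.014,0,0,0,-1.51,-1]]'
python3 -m handwheel '[[0,0,0.02,0,0,0,-1],[0,0,0.04,0,0,0,-1],[0,0,0.05,0,0,0,-1],[0,0,0.05,0,0,0,-1],[0,0,0.05,0,0,0,-1]]'
python3 - <<'E'
from h import *
go(584.2,-15,30,-np.pi/2-.021); snap('wrist','w4'); held('w4')
E
```

```text
side 15 3740 x [15.8 67.3] y,z shaft [ 38.    0.2 -16.6] slope y/x [0.002 0.301] z/x [-1.1000e-02 -1.5763e+01]
side -90 1167 x [-60.7 -15.3] y,z shaft [-36.2   0.6 -16.4] slope y/x [-0.004  0.21 ] z/x [ -0.022 -16.856]
clock: 7.8
position: [584.4, -16.9, 159.1]
ee_rot: [1.0, -0.012, -0.002, 0.0]
contact_force: [0.1, 0.8, -1.9]
gripper_width: 12.1
grasp_force: 58.6
clock: 8.43
position: [586.3, -14.5, 111.8]
ee_rot: [1.0, -0.01, 0.0, 0.0]
contact_force: [0.5, 0.4, -1.0]
gripper_width: 11.8
grasp_force: 58.6
shift [-0.0022  0.0006  0.0818] turn [ 0.     -0.001   0.0005] rows>=1.3
side 15 3665 x [15.8 65.9] y,z shaft [ 38.2   0.4 -16.7] slope y/x [-0.002  0.49 ] z/x [ 7.0000e-03 -1.6551e+01]
side -90 1203 x [-62.  -15.4] y,z shaft [-36.6   0.8 -16.6] slope y/x [0.001 0.572] z/x [ -0.019 -16.896]
```

```bash
python3 -m handwheel '[[0,0,0.03,0,0,0,-1],[0,0,0.06,0,0,0,-1],[0,0,0.075,0,0,0,-1],[0,0,0.08,0,0,0,-1],[0,0,0.085,0,0,0,-1],[0,0,0.088,0,0,0,-1],[0,0,0.088,0,0,0,-1],[0,0,0.088,0,0,0,-1]]'
```

```text
clock: 9.48
position: [586.1, -14.7, 23.7]
ee_rot: [1.0, -0.01, 0.0, -0.0]
contact_force: [0.7, -0.7, -0.1]
gripper_width: 11.7
grasp_force: 58.6
```

```bash
python3 -m handwheel '[[0,0,0.002,0,0,0,-1],[0,0,0.002,0,0,0,-1],[0,0,0.002,0,0,0,-0.2],[0,0,0.002,0,0,0,-0.2],[0,0,0.002,0,0,0,-0.2],[0,0,-0.04,0,0,0,-0.2],[0,0,-0.1,0,0,0,-0.2],[0,0,-0.15,0,0,0,-0.2],[0,0,-0.23,0,0,0,-0.2],[0,0,-0.23,0,0,0,-0.2]]'
python3 -m handwheel '[[-0.03,0.03,-0.23,0,0,0,-0.2],[-0.03,0.03,-0.03,0,0,0,-0.2],[-0.03,0.03,-0.03,0,0,0,-0.2]]'
python3 - <<'E'
from h import *
snap('wrist','w5'); print(pose().round(1)[:3,3]); 
im,d,K,M=load('w5');P=cloud('w5')
O=np.array([485.2,-118.]);c,s=np.cos(.021),-np.sin(.021)
q=P[...,:2]-O; bx=q[...,0]*c+q[...,1]*s; by=-q[...,0]*s+q[...,1]*c; z=P[...,2]
m=(d>0)&(z>24)&(z<50)&(abs(by-105)<9)&(bx>20)&(bx<180)
h,e=np.histogram(bx[m],bins=np.arange(20,181,2)); print(list(zip(e[:-1].astype(int).tolist(),h.tolist())))
for a in range(24,176,8):
    k=m&(abs(bx-a)<4); print(a,k.sum(),np.round([np.median(by[k]),np.median(z[k]),np.percentile(z[k],95)],1) if k.sum() else '')
cv2.imwrite('pics/g.png',cv2.resize(im,(800,600)))
E
```

```text
clock: 10.72
position: [587.7, -14.7, 258.9]
ee_rot: [1.0, -0.01, 0.005, -0.001]
contact_force: [0.4, -0.2, -0.5]
gripper_width: 34.0
grasp_force: 0.0
clock: 11.1
position: [552.1, -45.1, 281.4]
ee_rot: [1.0, -0.011, -0.003, -0.0]
contact_force: [0.3, 0.4, -0.5]
gripper_width: 34.2
grasp_force: 0.0
[554.  -44.7 282.7]
[(20, 3), (22, 9), (24, 0), (26, 0), (28, 0), (30, 13), (32, 21), (34, 18), (36, 35), (38, 16), (40, 12), (42, 15), (44, 14), (46, 11), (48, 18), (50, 11), (52, 13), (54, 15), (56, 13), (58, 17), (60, 12), (62, 12), (64, 15), (66, 14), (68, 13), (70, 12), (72, 12), (74, 17), (76, 12), (78, 17), (80, 12), (82, 16), (84, 13), (86, 12), (88, 18), (90, 12), (92, 18), (94, 11), (96, 19), (98, 10), (100, 20), (102, 10), (104, 19), (106, 11), (108, 19), (110, 12), (112, 22), (114, 11), (116, 21), (118, 11), (120, 20), (122, 10), (124, 20), (126, 10), (128, 20), (130, 11), (132, 19), (134, 19), (136, 10), (138, 20), (140, 10), (142, 20), (144, 10), (146, 21), (148, 24), (150, 12), (152, 23), (154, 15), (156, 20), (158, 28), (160, 28), (162, 14), (164, 14), (166, 0), (168, 30), (170, 25), (172, 28), (174, 28), (176, 0), (178, 0)]
24 12 [108.1  49.5  49.8]
32 52 [104.7  43.6  45.1]
40 78 [104.2  36.3  43.3]
48 54 [104.1  35.8  37.4]
56 58 [104.   35.8  37.4]
64 53 [104.4  36.   37.7]
72 54 [104.2  35.8  37.3]
80 57 [104.1  35.6  37.8]
88 55 [105.1  35.8  37.6]
96 58 [104.3  36.   37. ]
104 60 [104.   36.   37.5]
112 64 [104.5  35.7  37.4]
120 62 [104.4  35.6  37.6]
128 61 [104.2  35.5  37.1]
136 68 [104.5  35.9  37.6]
144 61 [104.8  36.   37.6]
152 74 [104.6  35.9  38.6]
160 90 [104.3  43.1  45.2]
168 69 [104.9  44.3  45.7]
```

View pics/g.png

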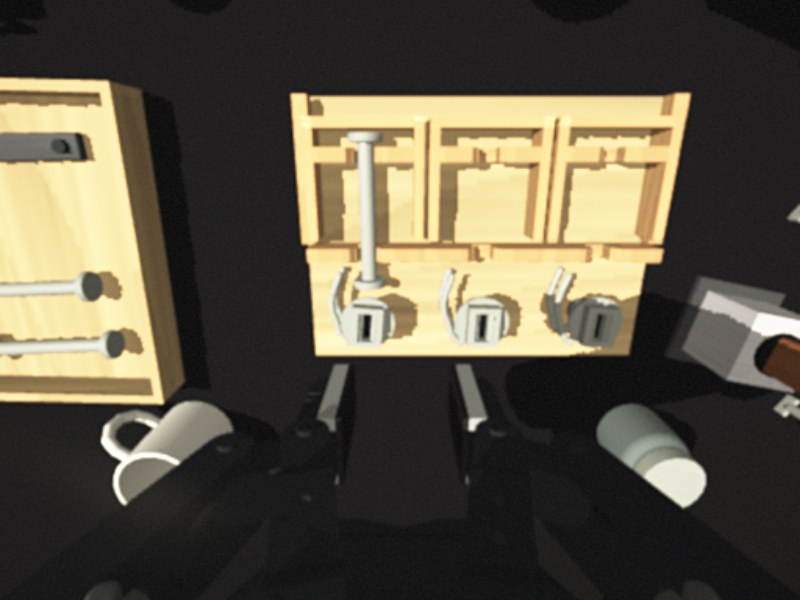

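Bolt A lies in bay 0 at (367,210), in both notches. It spans 30..165 mm from the cam axis, so its centre is at 97.5 and its axis 29 mm high, as wanted. Next is bolt B.

```bash
python3 - <<'E'
from h import *
go(520,320,240,np.pi)
E
```

```text
shift [-0.0418 -0.3639  0.0426] turn [1.8000e-03 1.3000e-03 1.5491e+00] rows>=8.3
```

```bash
cat >> h.py <<'E'
def bolts(tag):
    P=cloud(tag); im,d,K,M=load(tag)
    g=(d>0)&(P[...,2]>22)&(P[...,2]<41)&(P[...,0]>415)&(P[...,0]<685)&(P[...,1]>198)&(P[...,1]<440)
    n,lab,st,_=cv2.connectedComponentsWithStats(g.astype(np.uint8))
    for k in range(1,n):
        if st[k,4]<150: continue
        Q=P[lab==k]; mu=Q.mean(0); ax=np.linalg.svd(Q[:,:2]-mu[:2],full_matrices=False)[2][0]; ax*=np.sign(ax[1])
        t=(Q[:,:2]-mu[:2])@ax; lo,hi=np.percentile(t,[.5,99.5]); 
        sh=Q[(abs(t-(lo+hi)/2)<45)]; pf=np.median(sh[:,:2],0) 
        print((mu[:2]+ax*(lo+hi)/2).round(1),'shaft med',pf.round(1),'len',round(hi-lo,1),'ang',np.arctan2(ax[1],ax[0]).round(3),'n',len(Q),'bgr',im[lab==k].mean(0).round(0))
E
python3 -m handwheel '[[-0.005,-0.04,0.005,0,0,0.17,0],[-0.01,-0.08,0.01,0,0,0.34,0],[-0.015,-0.12,0.015,0,0,0.51,0],[-0.02,-0.16,0.02,0,0,0.69,0],[-0.025,-0.2,0.025,0,0,0.86,0],[-0.03,-0.24,0.03,0,0,1.03,0],[-0.035,-0.29,0.035,0,0,1.2,0],[-0.04,-0.33,0.043,0,0,1.38,0],[-0.042,-0.364,0.043,0,0,1.55,0],[-0.042,-0.364,0.043,0,0,1.55,0]]'
python3 -m handwheel '[[0,0,0,0,0,0,0],[0,0,0,0,0,0,0]]'
python3 - <<'E'
from h import *
snap('wrist','w6'); print(pose()[:3,3]); bolts('w6')
E
```

```text
clock: 12.4
position: [521.0, 323.6, 239.9]
ee_rot: [0.708, -0.706, 0.0, -0.0]
contact_force: [0.4, 0.1, 0.4]
gripper_width: 42.8
grasp_force: 0.0
clock: 12.65
position: [521.1, 320.0, 240.7]
ee_rot: [-0.707, 0.707, -0.0, 0.0]
contact_force: [0.1, -0.2, 0.3]
gripper_width: 43.0
grasp_force: 0.0
[521.07094443 319.88296619 240.69998091]
[464.3 200.3] shaft med [463.8 200.3] len 96.6 ang 3.095 n 177 bgr [105. 156. 186.]
[459.7 310.7] shaft med [459.8 308.2] len 134.1 ang 1.589 n 1299 bgr [181. 202. 204.]
[519.2 318.9] shaft med [519.2 316.6] len 133.8 ang 1.593 n 1258 bgr [181. 202. 203.]
[419.2 346.9] shaft med [419.  344.7] len 183.6 ang 1.525 n 589 bgr [ 69. 104. 125.]
[609.8 410.5] shaft med [610.  409.9] len 30.2 ang 2.547 n 376 bgr [89. 96. 99.]
[489.9 412.4] shaft med [489.1 411.8] len 29.8 ang 0.406 n 368 bgr [83. 89. 92.]
[650.7 435.8] shaft med [651.6 435.8] len 67.6 ang 3.096 n 326 bgr [ 58.  87. 105.]
```

```bash
python3 -m handwheel '[[0,0.001,0.06,0,0,-0.022,0],[0.001,0.0015,0.12,0,0,-0.022,0],[0.001,0.0015,0.17,0,0,-0.022,0],[0.001,0.0015,0.2,0,0,-0.022,0],[0.001,0.0015,0.22,0,0,-0.022,0],[0.001,0.0015,0.228,0,0,-0.022,0],[0.001,0.0015,0.228,0,0,-0.022,0],[0.001,0.0015,0.228,0,0,-0.022,-1],[0.001,0.0015,0.228,0,0,-0.022,-1],[0.001,0.0015,0.228,0,0,-0.022,-1]]'
python3 -m handwheel '[[0,0,0,0,0,0,-1],[0,0,0,0,0,0,-1],[0,0,-0.03,0,0,0,-1],[0,0,-0.06,0,0,0,-1],[0,0,-0.1,0,0,0,-1],[0,0,-0.15,0,0,0,-1],[0,0,-0.15,0,0,0,-1],[0,0,-0.15,0,0,0,-1]]'
python3 - <<'E'
from h import *
snap('wrist','w7'); held('w7'); go(583,-120,120,-np.pi/2-.021)
E
```

```text
clock: 13.95
position: [519.9, 320.1, 13.6]
ee_rot: [0.715, -0.699, 0.0, -0.001]
contact_force: [-0.4, -0.4, 5.0]
gripper_width: 11.4
grasp_force: 58.6
clock: 14.95
position: [518.2, 319.1, 161.1]
ee_rot: [0.715, -0.7, -0.001, 0.001]
contact_force: [-0.5, 0.6, -3.2]
gripper_width: 11.6
grasp_force: 58.8
side 15 3685 x [15.9 67.8] y,z shaft [ 38.1   0.6 -15.2] slope y/x [-0.006  0.669] z/x [-2.0000e-03 -1.4715e+01]
side -90 1234 x [-60.4 -15.4] y,z shaft [-36.8   0.6 -15. ] slope y/x [-0.008  0.   ] z/x [ -0.019 -15.242]
shift [ 0.44   -0.0556  0.041 ] turn [ 4.2000e-03  1.0000e-03 -1.5284e+00] rows>=8.2
```

```bash
python3 -m handwheel '[[0.05,-0.006,0.0,0,0,-0.17,-1],[0.1,-0.012,0,0,0,-0.34,-1],[0.15,-0.018,0,0,0,-0.51,-1],[0.2,-0.024,0,0,0,-0.68,-1],[0.25,-0.03,0,0,0,-0.85,-1],[0.3,-0.036,0,0,0,-1.02,-1],[0.35,-0.043,0,0,0,-1.19,-1],[0.4,-0.05,0,0,0,-1.36,-1],[0.44,-0.055,0,0,0,-1.53,-1],[0.44,-0.055,0,0,0,-1.53,-1]]'
python3 -m handwheel '[[0,0,0.02,0,0,0,-1],[0,0,0.04,0,0,0,-1],[0,0,0.06,0,0,0,-1],[0,0,0.06,0,0,0,-1],[0,0,0.06,0,0,0,-1]]'
python3 - <<'E'
from h import *
snap('wrist','w8'); held('w8'); go(582,-120,22,-np.pi/2-.021)
E
```

```text
clock: 16.25
position: [582.8, -121.5, 159.8]
ee_rot: [1.0, -0.012, -0.002, 0.0]
contact_force: [-0.3, 0.7, -2.0]
gripper_width: 11.4
grasp_force: 58.9
clock: 16.88
position: [584.2, -118.5, 102.4]
ee_rot: [1.0, -0.009, -0.0, 0.0]
contact_force: [0.0, 0.3, -1.7]
gripper_width: 11.3
grasp_force: 58.9
side 15 3623 x [15.7 66.4] y,z shaft [ 37.9   0.4 -15.2] slope y/x [0.002 0.443] z/x [ 1.0000e-03 -1.4849e+01]
side -90 1273 x [-61.9 -15.5] y,z shaft [-37.2   0.3 -15.1] slope y/x [-0.     0.506] z/x [-1.3000e-02 -1.5207e+01]
shift [-0.0026  0.0014  0.0809] turn [ 0.0001 -0.001   0.0026] rows>=1.3
```

```bash
python3 -m handwheel '[[-0.0015,0.001,0.02,0,0,0,-1],[-0.0015,0.001,0.045,0,0,0,-1],[-0.0015,0.001,0.06,0,0,0,-1],[-0.0015,0.001,0.07,0,0,0,-1],[-0.0015,0.001,0.076,0,0,0,-1],[-0.0015,0.001,0.079,0,0,0,-1],[-0.0015,0.001,0.079,0,0,0,-1],[-0.0015,0.001,0.079,0,0,0,-1]]'
```

```text
clock: 17.92
position: [582.8, -120.0, 23.8]
ee_rot: [1.0, -0.009, 0.0, 0.0]
contact_force: [-0.6, 0.3, -1.6]
gripper_width: 11.5
grasp_force: 58.9
```

```bash
python3 -m handwheel '[[0,0,0.001,0,0,0,-1],[0,0,0.001,0,0,0,-0.2],[0,0,0.001,0,0,0,-0.2],[0,0,0.001,0,0,0,-0.2],[0,0,-0.04,0,0,0,-0.2],[0,0,-0.1,0,0,0,-0.2],[0,0,-0.15,0,0,0,-0.2],[-0.03,0.03,-0.2,0,0,0,-0.2],[-0.03,0.03,-0.26,0,0,0,-0.2],[-0.03,0.03,-0.26,0,0,0,-0.2]]'
cat >> h.py <<'E'
def laid(tag,yb):
    im,d,K,M=load(tag);P=cloud(tag)
    O=np.array([485.2,-118.]);c,s=np.cos(.021),-np.sin(.021)
    q=P[...,:2]-O; bx=q[...,0]*c+q[...,1]*s; by=-q[...,0]*s+q[...,1]*c; z=P[...,2]
    m=(d>0)&(z>24)&(z<50)&(abs(by-yb)<9)&(bx>26)&(bx<175)
    for n,k in (('near head',m&(z>39)&(bx<50)),('far head',m&(z>39)&(bx>152)&(bx<166.5)),('shaft',m&(bx>75)&(bx<130))):
        if k.sum(): print(yb,n,k.sum(),'bx',np.percentile(bx[k],[2,98]).round(1),'by',np.median(by[k]).round(1),'z',np.median(z[k]).round(1))
    k=(d>0)&(z>42)&(z<48)&(abs(abs(by-yb)-25)<10)
    print('  rail',np.percentile(bx[k&(bx>45)&(bx<80)],[3,97]).round(1),'block',np.percentile(bx[k&(bx>120)&(bx<160)],[3,97]).round(1))
E
python3 - <<'E'
from h import *
snap('wrist','w9'); print(pose()[:3,3]); laid('w9',105);laid('w9',0); go(460,320,240,np.pi)
E
```

```text
clock: 19.18
position: [554.1, -150.4, 290.1]
ee_rot: [1.0, -0.009, 0.007, 0.001]
contact_force: [0.3, 0.0, -0.8]
gripper_width: 34.0
grasp_force: 0.0
[ 552.6707972  -149.66714607  286.43924383]
105 near head 60 bx [31.1 37.1] by 103.9 z 43.5
105 far head 67 bx [158.4 163.5] by 103.9 z 43.3
105 shaft 409 bx [ 75.9 129.7] by 102.8 z 35.5
  rail [56.7 68. ] block [141.8 152.1]
0 near head 72 bx [29.5 36.6] by -0.4 z 43.4
0 far head 78 bx [157.3 163.6] by -0.5 z 43.8
0 shaft 383 bx [ 75.8 128.7] by -0.8 z 35.7
  rail [56.9 67.3] block [142.  152.3]
shift [-0.102  -0.4678  0.0458] turn [-0.0054 -0.0052  1.5516] rows>=8.3
```

```bash
python3 -m handwheel '[[-0.011,-0.052,0.005,0,0,0.17,0],[-0.022,-0.104,0.01,0,0,0.34,0],[-0.034,-0.156,0.015,0,0,0.51,0],[-0.045,-0.208,0.02,0,0,0.69,0],[-0.056,-0.26,0.025,0,0,0.86,0],[-0.068,-0.312,0.03,0,0,1.03,0],[-0.08,-0.364,0.035,0,0,1.2,0],[-0.09,-0.416,0.043,0,0,1.38,0],[-0.1,-0.468,0.043,0,0,1.55,0],[-0.1,-0.468,0.043,0,0,1.55,0]]'
python3 -m handwheel '[[0,0,0,0,0,0,0],[0,0,0,0,0,0,0]]'
python3 - <<'E'
from h import *
snap('wrist','w10'); print(pose()[:3,3]); bolts('w10'); go(459.7,310.8,12.5,np.pi+.02)
E
```

```text
clock: 20.48
position: [459.3, 323.0, 237.9]
ee_rot: [0.709, -0.705, -0.0, 0.002]
contact_force: [1.5, -1.1, 0.6]
gripper_width: 42.9
grasp_force: 0.0
clock: 20.72
position: [460.7, 319.2, 239.9]
ee_rot: [0.708, -0.707, 0.0, 0.001]
contact_force: [-0.1, -0.5, -0.9]
gripper_width: 42.5
grasp_force: 0.0
[460.81856686 319.20615756 240.11249178]
[464.2 200.2] shaft med [463.4 200.2] len 97.5 ang 3.096 n 166 bgr [114. 168. 200.]
[458.7 310.5] shaft med [458.6 308. ] len 133.4 ang 1.59 n 1277 bgr [184. 204. 206.]
[419.3 349.9] shaft med [419.2 348.7] len 178.6 ang 1.524 n 249 bgr [ 74. 111. 136.]
[609.7 410.3] shaft med [609.3 410.1] len 29.5 ang 2.623 n 383 bgr [87. 94. 97.]
[487.9 412.2] shaft med [488.4 411.7] len 29.5 ang 2.863 n 369 bgr [ 90.  97. 100.]
[621.7 437.1] shaft med [622.3 437.2] len 124.6 ang 3.096 n 607 bgr [ 60.  90. 109.]
shift [0.0083 0.001  0.2276] turn [ 0.0004 -0.0004 -0.0191] rows>=3.6
```

```bash
python3 -m handwheel '[[0.004,0.001,0.04,0,0,-0.019,-0.35],[0.0085,0.0015,0.09,0,0,-0.019,-0.35],[0.0085,0.0015,0.14,0,0,-0.019,-0.35],[0.0085,0.0015,0.19,0,0,-0.019,-0.35],[0.0085,0.0015,0.21,0,0,-0.019,-0.35],[0.0085,0.0015,0.22,0,0,-0.019,-0.35],[0.0085,0.0015,0.2275,0,0,-0.019,-0.35],[0.0085,0.0015,0.2275,0,0,-0.019,-0.35],[0.0085,0.0015,0.2275,0,0,-0.019,-1],[0.0085,0.0015,0.2275,0,0,-0.019,-1]]'
python3 -m handwheel '[[0,0,0,0,0,0,-1],[0,0,0,0,0,0,-1],[0,0,-0.03,0,0,0,-1],[0,0,-0.06,0,0,0,-1],[0,0,-0.1,0,0,0,-1],[0,0,-0.15,0,0,0,-1],[0,0,-0.15,0,0,0,-1],[0,0,-0.15,0,0,0,-1]]'
python3 - <<'E'
from h import *
snap('wrist','w11'); held('w11'); go(581,-225.5,120,-np.pi/2-.021)
E
```

```text
clock: 22.02
position: [459.6, 312.3, 13.8]
ee_rot: [0.715, -0.7, 0.0, -0.001]
contact_force: [-0.6, -1.1, 2.3]
gripper_width: 11.3
grasp_force: 58.5
clock: 23.02
position: [458.4, 311.3, 161.9]
ee_rot: [0.714, -0.7, -0.0, 0.001]
contact_force: [-0.8, -0.4, -1.9]
gripper_width: 11.2
grasp_force: 58.8
side 15 3702 x [15.8 68.4] y,z shaft [ 38.    0.6 -15. ] slope y/x [-0.007  0.679] z/x [-3.0000e-03 -1.4501e+01]
side -90 1242 x [-59.8 -15.5] y,z shaft [-36.7   0.6 -14.9] slope y/x [0.001 0.366] z/x [ -0.025 -15.347]
shift [ 0.5389 -0.1119  0.0419] turn [ 3.6000e-03  5.0000e-04 -1.5293e+00] rows>=8.8
```

```bash
python3 -m handwheel '[[0.06,-0.012,0.0,0,0,-0.17,-1],[0.12,-0.024,0,0,0,-0.34,-1],[0.18,-0.036,0,0,0,-0.51,-1],[0.24,-0.05,0,0,0,-0.68,-1],[0.3,-0.062,0,0,0,-0.85,-1],[0.36,-0.075,0,0,0,-1.02,-1],[0.42,-0.088,0,0,0,-1.19,-1],[0.48,-0.1,0,0,0,-1.36,-1],[0.539,-0.111,0,0,0,-1.53,-1],[0.539,-0.111,0,0,0,-1.53,-1]]'
python3 -m handwheel '[[0,0,0.02,0,0,0,-1],[0,0,0.04,0,0,0,-1],[0,0,0.06,0,0,0,-1],[0,0,0.06,0,0,0,-1],[0,0,0.06,0,0,0,-1]]'
python3 - <<'E'
from h import *
snap('wrist','w12'); held('w12'); go(580.3,-225,24,-np.pi/2-.021)
E
```

```text
clock: 24.32
position: [580.6, -227.4, 160.0]
ee_rot: [1.0, -0.011, -0.002, -0.0]
contact_force: [0.1, 0.5, -1.8]
gripper_width: 11.6
grasp_force: 58.8
clock: 24.95
position: [581.6, -224.8, 102.5]
ee_rot: [1.0, -0.01, -0.0, 0.0]
contact_force: [-0.0, 0.3, -1.7]
gripper_width: 11.1
grasp_force: 58.8
side 15 3642 x [15.8 67. ] y,z shaft [ 37.9   0.4 -15. ] slope y/x [0.008 0.266] z/x [-3.0000e-03 -1.4509e+01]
side -90 1288 x [-61.1 -15.4] y,z shaft [-37.    0.3 -14.9] slope y/x [0.001 0.548] z/x [-1.500e-02 -1.507e+01]
shift [-0.0017  0.0002  0.0792] turn [ 0.0003 -0.0005  0.0015] rows>=1.3
```

```bash
python3 -m handwheel '[[-0.0015,0,0.02,0,0,0,-1],[-0.0015,0,0.045,0,0,0,-1],[-0.0015,0,0.06,0,0,0,-1],[-0.0015,0,0.07,0,0,0,-1],[-0.0015,0,0.076,0,0,0,-1],[-0.0015,0,0.079,0,0,0,-1],[-0.0015,0,0.079,0,0,0,-1],[-0.0015,0,0.079,0,0,0,-1]]'
python3 -m handwheel '[[0,0,0.001,0,0,0,-1],[0,0,0.001,0,0,0,-0.2],[0,0,0.001,0,0,0,-0.2],[0,0,0.001,0,0,0,-0.2],[0,0,-0.04,0,0,0,-0.2],[0,0,-0.1,0,0,0,-0.2],[0,0,-0.15,0,0,0,-0.2],[-0.03,0.03,-0.2,0,0,0,-0.2],[-0.03,0.03,-0.26,0,0,0,-0.2],[-0.03,0.03,-0.26,0,0,0,-0.2]]'
python3 -m handwheel '[[0,0,0,0,0,0,-0.2],[0,0,0,0,0,0,-0.2]]'
python3 - <<'E'
from h import *
snap('wrist','w13'); print(pose()[:3,3])
for y in (105,0,-105): laid('w13',y)
crop('w13',60,30,512,384,1.75,'i')
E
```

```text
clock: 26.0
position: [580.4, -224.7, 24.3]
ee_rot: [1.0, -0.01, 0.0, 0.0]
contact_force: [0.6, -0.4, -1.7]
gripper_width: 11.7
grasp_force: 58.8
clock: 27.25
position: [551.5, -255.5, 290.9]
ee_rot: [1.0, -0.01, 0.007, 0.002]
contact_force: [0.9, 0.4, -0.8]
gripper_width: 34.5
grasp_force: 0.0
clock: 27.5
position: [548.8, -253.7, 281.9]
ee_rot: [1.0, -0.01, -0.002, -0.0]
contact_force: [0.1, -0.4, 0.7]
gripper_width: 34.2
grasp_force: 0.0
[ 548.94084568 -253.73587276  281.96035201]
105 near head 71 bx [30.3 37.1] by 103.0 z 43.7
105 far head 87 bx [157.9 164.4] by 102.7 z 43.3
105 shaft 474 bx [ 76.2 129.3] by 101.3 z 35.3
  rail [57.  68.1] block [142.3 152.2]
0 near head 62 bx [30.2 36.5] by -0.7 z 43.3
0 far head 83 bx [157.1 163.2] by -1.5 z 43.5
0 shaft 431 bx [ 76.2 129.4] by -2.6 z 35.7
  rail [55.8 67.3] block [141.2 152.3]
-105 near head 66 bx [30.4 37. ] by -105.3 z 43.4
-105 far head 70 bx [158.4 163.3] by -105.0 z 43.8
-105 shaft 414 bx [ 75.7 129.5] by -105.6 z 35.7
  rail [55.9 67.4] block [141.3 152.4]
```

View pics/i.png

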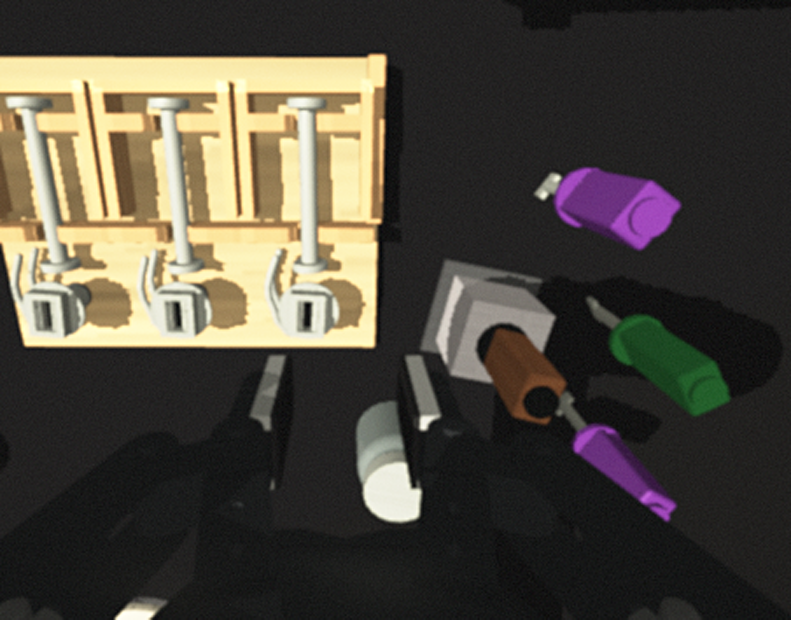

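All three bolts lie properly, with centres at 96.8–97.3. The brown driver in the holder is at crop (525,370), green (670,365) and purple (620,210) and (625,470) look-alikes beside it. The brown one in the holder is ours. I move above it.

```bash
python3 -m handwheel '[[-0.03,0.03,-0.005,0,0,0,0],[-0.06,0.07,-0.005,0,0,0,0],[-0.1,0.11,-0.005,0,0,0,0],[-0.1,0.11,-0.005,0,0,0,0.6],[-0.1,0.11,-0.005,0,0,0,0.6]]'
python3 - <<'E'
from h import *
snap('wrist','w14'); print(pose()[:3,3])
P=cloud('w14'); im,d,K,M=load('w14'); z=P[...,2]
hsv=cv2.cvtColor(im,cv2.COLOR_BGR2HSV)
m=(d>0)&(abs(P[...,0]-457)<45)&(abs(P[...,1]+366)<45)&(z>140)&(z<160)
Q=P[m]; print(m.sum(),Q.mean(0),Q.min(0),Q.max(0)); print(cv2.minAreaRect(Q[:,:2].astype(np.float32)))
v,u=np.nonzero(m); print('px',u.mean(),v.mean())
mh=(d>0)&(abs(P[...,0]-457)<60)&(abs(P[...,1]+366)<60)&(z>66)&(z<77); H=P[mh]; print('holder',cv2.minAreaRect(H[:,:2].astype(np.float32)))
for n,lo,hi in(('green',45,75),('purple',130,165)):
    k=(d>0)&(hsv[...,0]>lo)&(hsv[...,0]<hi)&(hsv[...,1]>120)&(hsv[...,2]>60); nl,lab,st,_=cv2.connectedComponentsWithStats(k.astype(np.uint8))
    for i in range(1,nl):
        if st[i,4]>150: B=P[lab==i]; print(n,st[i,4],B.min(0).round(),B.max(0).round())
crop('w14',180,100,460,310,2.8,'j')
E
```

```text
clock: 28.18
position: [447.2, -362.0, 288.0]
ee_rot: [1.0, -0.01, -0.001, -0.0]
contact_force: [0.5, 0.0, -0.3]
gripper_width: 68.0
grasp_force: 0.0
[ 447.67483858 -361.62197711  288.05378357]
837 [ 460.02765771 -376.43835035  153.04278304] [ 439.42639964 -392.41261228  140.02743993] [ 477.17633334 -360.77860797  157.83757216]
((458.22021484375, -376.6875915527344), (26.158016204833984, 33.888790130615234), 73.91461944580078)
px 270.01194743130225 168.78614097968938
holder ((458.20318603515625, -376.59722900390625), (65.9317855834961, 66.04122161865234), 77.14170837402344)
green 1708 [ 398. -573.   -2.] [ 483. -462.  156.]
purple 1841 [ 554. -487.   -2.] [ 630. -405.  156.]
purple 1148 [ 265. -544.   -1.] [ 458. -397.  306.]
```

View pics/j.png

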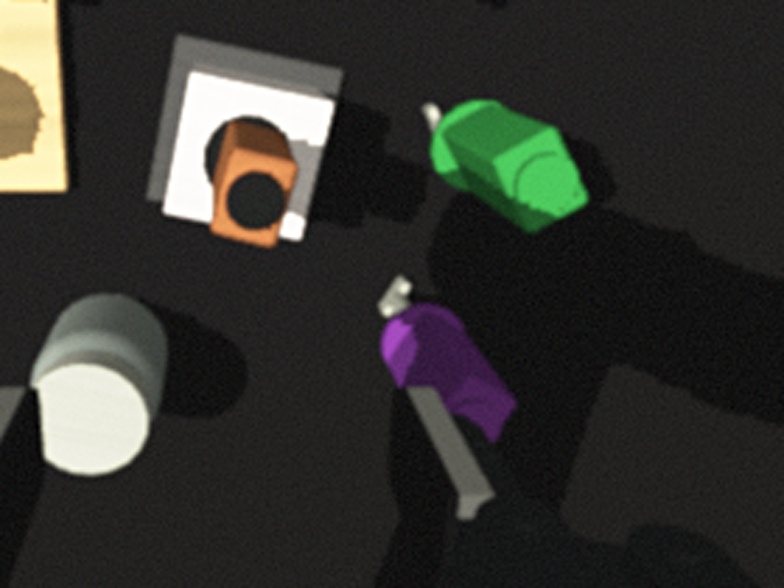

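```bash
python3 - <<'E'
from h import *
P=cloud('w14'); im,d,K,M=load('w14'); hsv=cv2.cvtColor(im,cv2.COLOR_BGR2HSV)
for n,lo,hi in(('green',45,75),('purple',130,165)):
    k=(d>0)&(hsv[...,0]>lo)&(hsv[...,0]<hi)&(hsv[...,1]>100)&(hsv[...,2]>50)&(P[...,2]>80)&(P[...,2]<160); nl,lab,st,_=cv2.connectedComponentsWithStats(k.astype(np.uint8))
    for i in range(1,nl):
        if st[i,4]>80: B=P[lab==i]; print(n,st[i,4],np.percentile(B,1,axis=0).round(),np.percentile(B,99,axis=0).round())
print(px('w14',321,205,0).round())
go(458.2,-376.6,185,-1.845)
E
```

```text
green 1471 [ 444. -497.   82.] [ 482. -464.  155.]
purple 1542 [ 555. -442.   85.] [ 593. -407.  155.]
purple 1009 [ 358. -480.   81.] [ 383. -446.  155.]
[ 361. -467.    0.]
shift [0.0109 0.0148 0.103 ] turn [-0.0005  0.0011  0.255 ] rows>=1.7
```

```bash
python3 -m handwheel '[[0.0105,0.0145,0.03,0,0,0.12,0.4],[0.0105,0.0145,0.07,0,0,0.255,0.4],[0.0105,0.0145,0.1,0,0,0.255,0.4],[0.0105,0.0145,0.1,0,0,0.255,0.4],[0.0105,0.0145,0.1,0,0,0.255,0.4],[0.0105,0.0145,0.1,0,0,0.255,0.4]]'
python3 - <<'E'
from h import *
p=np.mean([pose()[:3,3] for _ in range(5)],0);print(p)
go(458.2,-376.6,96,-1.845)
E
```

```text
clock: 28.98
position: [458.6, -377.0, 190.6]
ee_rot: [0.991, -0.137, 0.002, 0.001]
contact_force: [-0.3, -0.1, 0.2]
gripper_width: 59.7
grasp_force: 0.0
[ 458.62133374 -377.00007881  190.62040262]
shift [-0.0008 -0.0004  0.0946] turn [ 0.0009 -0.0033  0.0002] rows>=1.5
```

```bash
python3 -m handwheel '[[-0.0005,0,0.03,0,0,0,0.4],[-0.0005,0,0.06,0,0,0,0.4],[-0.0005,0,0.08,0,0,0,0.4],[-0.0005,0,0.093,0,0,0,0.4],[-0.0005,0,0.093,0,0,0,0.4],[-0.0005,0,0.093,0,0,0,-1],[-0.0005,0,0.093,0,0,0,-1],[-0.0005,0,0.093,0,0,0,-1],[-0.0005,0,0.093,0,0,0,-1],[-0.0005,0,0.093,0,0,0,-1]]'
python3 - <<'E'
from h import *
s=read_state(); print(s['position'],s['contact_force'],s['gripper_width'])
T=pose(); print('tool y ang',np.arctan2(T[1,1],T[0,1]))
E
```

```text
clock: 30.22
position: [457.7, -377.0, 97.1]
ee_rot: [0.991, -0.137, 0.001, 0.001]
contact_force: [-0.8, 1.0, 5.1]
gripper_width: 25.6
grasp_force: 59.4
[ 457.71039389 -377.01633608   97.05158752] [-0.76192358  1.01862816  5.13031082] 25.618710854488512
tool y ang -1.845124086464251
```

```bash
python3 -m handwheel '[[0,0,0,0,0,0,-1],[0,0,-0.03,0,0,0,-1],[0,0,-0.06,0,0,0,-1],[0,0,-0.09,0,0,0,-1],[0,0,-0.115,0,0,0,-1],[0,0,-0.115,0,0,0,-1],[0,0,-0.115,0,0,0,-1]]'
python3 - <<'E'
from h import *
O=np.array([485.2,-118.]);c,s=np.cos(.021),-np.sin(.021)
for tag in('w2','w5','w9','w13','w14'):
    im,d,K,M=load(tag); v,u=np.mgrid[:384,:512]
    r=np.stack([(u-K[0,2])/K[0,0],(v-K[1,2])/K[1,1],np.ones(u.shape)],-1)@M[:3,:3].T
    X=M[:3,3]+r*((63-M[2,3])/r[...,2])[...,None]; z=cloud(tag)[...,2]
    for k,by in enumerate((105,0,-105)):
        C=O+[-by*s,by*c]
        q=X[...,:2]-C; a=q[...,0]*c+q[...,1]*s; b=-q[...,0]*s+q[...,1]*c
        reg=(abs(a)<16)&(abs(b)<9)
        top=z[reg&(z>58)]
        m=(reg&(z<61.5)&(d>0)).astype(np.uint8); nl,lab,st,_=cv2.connectedComponentsWithStats(m)
        if nl<2: continue
        i=1+st[1:,4].argmax(); g=lab==i
        if g.sum()<30: continue
        al,ah=np.percentile(a[g],[1,99]); bl,bh=np.percentile(b[g],[2,98])
        print(tag,k,g.sum(),'a',al.round(1),ah.round(1),'b',bl.round(1),bh.round(1),'ctr',X[g][:,:2].mean(0).round(1),'top z',np.median(top).round(1))
E
```

```text
clock: 31.1
position: [456.1, -375.9, 208.9]
ee_rot: [0.991, -0.137, -0.001, -0.001]
contact_force: [0.4, -0.1, -1.7]
gripper_width: 25.3
grasp_force: 59.1
w2 0 163 a -13.0 12.7 b -5.8 7.2 ctr [487.7 -12.6] top z 61.9
w2 1 160 a -13.5 13.1 b -5.7 6.8 ctr [ 485.5 -117.4] top z 62.2
w2 2 160 a -13.2 12.2 b -4.7 7.7 ctr [ 482.7 -221.6] top z 62.0
w5 0 156 a -13.2 12.3 b -5.2 7.7 ctr [487.3 -12.1] top z 62.0
w5 1 147 a -11.9 12.1 b -4.9 7.5 ctr [ 485.3 -116.7] top z 62.2
w5 2 149 a -12.9 11.9 b -4.4 7.9 ctr [ 482.8 -221.2] top z 62.0
w9 0 150 a -12.8 13.3 b -5.6 6.9 ctr [487.9 -12.4] top z 62.0
w9 1 153 a -12.7 12.6 b -5.4 7.5 ctr [ 485.1 -117. ] top z 62.2
w9 2 147 a -13.5 11.9 b -5.1 7.6 ctr [ 482.6 -221.8] top z 62.2
w13 0 162 a -12.8 13.3 b -6.1 7.0 ctr [487.5 -12.7] top z 61.9
w13 1 153 a -12.1 12.7 b -5.7 6.7 ctr [ 485.4 -117.6] top z 61.9
w13 2 154 a -12.7 12.1 b -5.2 7.3 ctr [ 483.2 -222.1] top z 62.0
w14 1 208 a -12.9 13.0 b -6.2 7.4 ctr [ 485.2 -117.8] top z 61.8
w14 2 194 a -12.9 13.0 b -5.6 7.3 ctr [ 482.5 -222.4] top z 62.3
```

```bash
python3 - <<'E'
from h import *
snap('wrist','w15'); im,d,K,M=load('w15'); H=np.array(camera_model('wrist')['hand_eye']); v,u=np.mgrid[:384,:512]
P=np.stack([(u-K[0,2])/K[0,0]*d,(v-K[1,2])/K[1,1]*d,d],-1)@H[:3,:3].T+H[:3,3]
for z0 in range(-20,100,10):
    m=(d>0)&(abs(P[...,0])<35)&(abs(P[...,1])<30)&(abs(P[...,2]-z0)<5)
    if m.sum()>5: Q=P[m]; print(z0,m.sum(),np.percentile(Q[:,0],[2,98]).round(1),np.percentile(Q[:,1],[2,98]).round(1),'zmax',Q[:,2].max().round(1))
go(482.8,-222.2,185,-1.592)
E
```

```text
-20 939 [ 6.2 17.7] [-24.7  26.2] zmax -15.0
-10 723 [ 6.4 17.7] [-24.1  25.5] zmax -5.1
0 339 [10.6 17.7] [-15.7  13.4] zmax 5.0
10 262 [15.6 17.7] [-11.4  12.6] zmax 14.9
20 716 [ 0.3 20.9] [-18.9  20.1] zmax 24.9
70 12 [4.3 5.3] [-2.1  2.7] zmax 74.9
80 76 [ 2.4 11.1] [-4.   4.4] zmax 84.9
90 15 [10.8 11.3] [-1.6  1.9] zmax 94.4
shift [-0.0159 -0.1552  0.024 ] turn [-0.0018  0.0035 -0.2541] rows>=2.5
```

```bash
python3 -m handwheel '[[-0.003,-0.03,0.0,0,0,-0.06,-1],[-0.007,-0.08,0,0,0,-0.12,-1],[-0.012,-0.125,0,0,0,-0.19,-1],[-0.016,-0.155,0.0,0,0,-0.254,-1],[-0.016,-0.155,0.01,0,0,-0.254,-1],[-0.016,-0.155,0.02,0,0,-0.254,-1],[-0.016,-0.155,0.02,0,0,-0.254,-1],[-0.016,-0.155,0.02,0,0,-0.254,-1]]'
python3 - <<'E'
from h import *
go(482.8,-222.2,162,-1.592); s=read_state(); print(s['contact_force'],s['joints'][5])
E
```

```text
clock: 32.15
position: [483.5, -223.9, 190.5]
ee_rot: [1.0, -0.011, -0.0, 0.0]
contact_force: [0.2, 0.7, -1.1]
gripper_width: 25.3
grasp_force: 59.4
shift [-0.0008 -0.0017  0.0285] turn [ 0.0002  0.0005 -0.001 ] rows>=0.5
[ 0.16986615  0.66836554 -1.05801492] 1.6774933185927547
```

```bash
python3 -m handwheel '[[-0.0005,-0.0012,0.01,0,0,0,-1],[-0.0005,-0.0012,0.02,0,0,0,-1],[-0.0005,-0.0012,0.028,0,0,0,-1],[-0.0005,-0.0012,0.033,0,0,0,-1],[-0.0005,-0.0012,0.036,0,0,0,-1],[-0.0005,-0.0012,0.038,0,0,0,-1],[-0.0005,-0.0012,0.038,0,0,0,-1]]'
```

```text
clock: 33.02
position: [483.2, -221.9, 152.9]
ee_rot: [1.0, -0.01, 0.0, 0.0]
contact_force: [0.5, 0.4, -1.9]
gripper_width: 25.7
grasp_force: 59.4
```

```bash
python3 -m handwheel '[[0,0,0.002,0,0,0,-1],[0,0,0.004,0,0,0.15,-1],[0,0,0.004,0,0,0.3,-1],[0,0,0.004,0,0,0.45,-1],[0,0,0.004,0,0,0.6,-1],[0,0,0.004,0,0,0.75,-1],[0,0,0.004,0,0,0.9,-1],[0,0,0.004,0,0,1.0,-1]]'; python3 -c "
from h import *
s=read_state();print(s['contact_force'],s['wrist_torque'])"
python3 -m handwheel '[[0,0,0,0,0,0.1,-1],[0,0,0,0,0,0.2,-1],[0,0,0,0,0,0.3,-1],[0,0,0,0,0,0.4,-1],[0,0,0,0,0,0.5,-1],[0,0,0,0,0,0.58,-1],[0,0,0,0,0,0.64,-1],[0,0,0,0,0,0.64,-1],[0,0,0,0,0,0.64,-1]]'; python3 -c "
from h import *
s=read_state();print(s['contact_force'],s['wrist_torque']);T=pose();print(np.arctan2(T[1,1],T[0,1]),T[:3,3])"
```

```text
clock: 34.02
position: [482.9, -221.9, 148.6]
ee_rot: [0.872, -0.49, -0.0, 0.0]
contact_force: [-0.4, 0.6, -2.0]
gripper_width: 25.2
grasp_force: 59.3
[-0.42917704  0.5672495  -1.99293838] [-0.0951515   0.11018399  0.06551962]
clock: 35.15
position: [482.8, -221.9, 148.7]
ee_rot: [-0.675, 0.738, 0.0, -0.0]
contact_force: [-0.6, -0.6, -1.7]
gripper_width: 25.4
grasp_force: 59.3
[-0.60337772 -0.56274549 -1.72248186] [-0.10725357  0.35962081  0.03619547]
3.0522603513440782 [ 482.79122892 -221.88112     148.67669149]
```

```bash
python3 -m handwheel '[[0,0,0,0,0,-0.08,-1],[0,0,-0.02,0,0,-0.08,-1],[0,0,-0.045,0,0,-0.08,-1],[0,0,-0.08,0,0,-0.08,-1],[0,0,-0.13,0,0,-0.08,-1],[0,0,-0.13,0,0,-0.08,-1],[0,0,-0.13,0,0,-0.08,-1]]'
python3 - <<'E'
from h import *
go(485.3,-117.7,190,-1.592)
E
```

```text
clock: 36.02
position: [482.8, -221.6, 278.3]
ee_rot: [-0.704, 0.711, 0.0, 0.0]
contact_force: [0.3, -0.2, -1.8]
gripper_width: 25.8
grasp_force: 59.6
shift [-0.1038 -0.0014  0.0884] turn [-6.0000e-04  8.0000e-04 -1.5596e+00] rows>=8.4
```

```bash
python3 -m handwheel '[[-0.01,0,0.0,0,0,-0.17,-1],[-0.02,0,0,0,0,-0.34,-1],[-0.03,0,0,0,0,-0.51,-1],[-0.04,0,0,0,0,-0.68,-1],[-0.05,0,0,0,0,-0.85,-1],[-0.06,-0.001,0,0,0,-1.02,-1],[-0.075,-0.001,0,0,0,-1.2,-1],[-0.09,-0.001,0,0,0,-1.38,-1],[-0.104,-0.0014,0,0,0,-1.56,-1],[-0.104,-0.0014,0,0,0,-1.56,-1]]'
python3 - <<'E'
from h import *
snap('wrist','w16'); print(pose()[:3,3])
for y in (105,0,-105): laid('w16',y)
cv2.imwrite('pics/k.png',cv2.resize(cv2.imread('pics/w16.png'),(800,600)))
E
python3 -m handwheel '[[0,0,0.03,0,0,0,-1],[0,0,0.06,0,0,0,-1],[0,0,0.085,0,0,0,-1],[0,0,0.085,0,0,0,-1],[0,0,0.085,0,0,0,-1]]'
python3 - <<'E'
from h import *
go(485.3,-117.6,190,-1.592)
E
```

```text
clock: 37.28
position: [485.0, -117.3, 277.3]
ee_rot: [1.0, -0.011, -0.001, -0.0]
contact_force: [0.6, 0.2, -1.3]
gripper_width: 25.5
grasp_force: 59.4
[ 485.13195944 -117.78065281  277.57991962]
105 near head 77 bx [30.1 36.8] by 103.6 z 43.6
105 far head 108 bx [157.4 164.3] by 104.1 z 43.7
105 shaft 507 bx [ 76.2 128.9] by 103.1 z 35.7
  rail [56.2 67.5] block [141.1 152.6]
0 near head 77 bx [29.9 36.3] by -0.4 z 43.7
0 far head 108 bx [156.8 163.5] by -0.5 z 43.6
0 shaft 501 bx [ 76.  128.8] by -0.5 z 35.7
  rail [56.1 67.4] block [141.  152.6]
-105 near head 70 bx [26.1 37.7] by -104.8 z 43.4
-105 far head 123 bx [152.4 166.3] by -105.1 z 44.6
-105 shaft 503 bx [ 77.1 129.4] by -102.4 z 35.8
  rail [56.  67.3] block [134.2 146. ]
clock: 37.95
position: [486.3, -118.4, 194.6]
ee_rot: [1.0, -0.011, 0.001, 0.0]
contact_force: [-0.5, -0.3, -1.0]
gripper_width: 25.7
grasp_force: 59.4
shift [-0.001  -0.0008  0.0046] turn [ 0.0005 -0.0013 -0.0007] rows>=0.1
```

View pics/k.png

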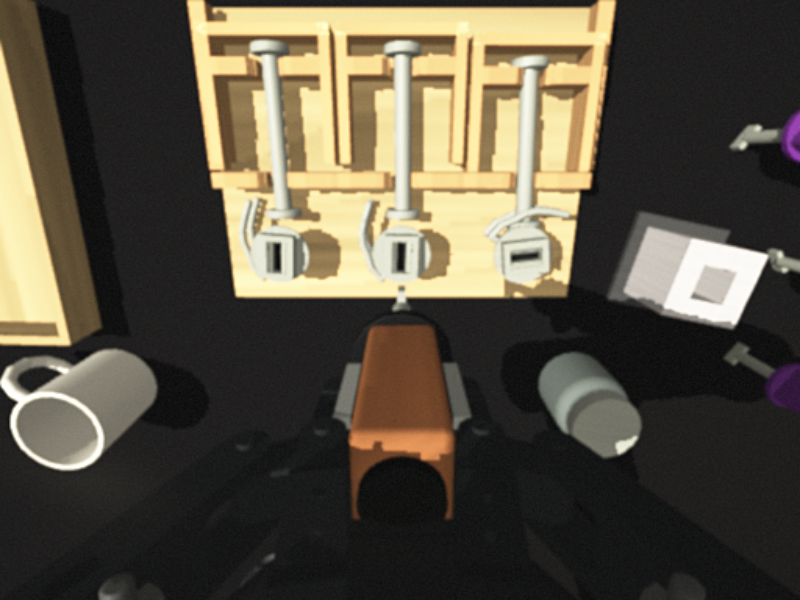

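Cam 2 at (525,257) has turned about 90°, its hook holds the bolt head and block 2 is home (wall at 134–146). Next is cam 1, where I'm already over the slot.

```bash
python3 -m handwheel '[[-0.0007,-0.0003,0.015,0,0,0,-1],[-0.0007,-0.0003,0.025,0,0,0,-1],[-0.0007,-0.0003,0.032,0,0,0,-1],[-0.0007,-0.0003,0.037,0,0,0,-1],[-0.0007,-0.0003,0.04,0,0,0,-1],[-0.0007,-0.0003,0.04,0,0,0,-1]]'
```

```text
clock: 38.7
position: [485.0, -117.6, 153.8]
ee_rot: [1.0, -0.01, -0.0, 0.0]
contact_force: [0.0, -0.8, -1.4]
gripper_width: 25.2
grasp_force: 59.4
```

```bash
python3 -m handwheel '[[0,0,0.003,0,0,0,-1],[0,0,0.005,0,0,0.15,-1],[0,0,0.005,0,0,0.3,-1],[0,0,0.005,0,0,0.45,-1],[0,0,0.005,0,0,0.6,-1],[0,0,0.005,0,0,0.75,-1],[0,0,0.005,0,0,0.9,-1],[0,0,0.005,0,0,1.0,-1]]'
python3 -m handwheel '[[0,0,0,0,0,0.1,-1],[0,0,0,0,0,0.2,-1],[0,0,0,0,0,0.3,-1],[0,0,0,0,0,0.4,-1],[0,0,0,0,0,0.5,-1],[0,0,0,0,0,0.58,-1],[0,0,0,0,0,0.64,-1],[0,0,0,0,0,0.64,-1],[0,0,0,0,0,0.64,-1]]'
python3 -m handwheel '[[0,0,0,0,0,-0.08,-1],[0,0,-0.02,0,0,-0.08,-1],[0,0,-0.045,0,0,-0.08,-1],[0,0,-0.08,0,0,-0.08,-1],[0,0,-0.13,0,0,-0.08,-1],[0,0,-0.13,0,0,-0.08,-1],[0,0,-0.13,0,0,-0.08,-1]]'
python3 - <<'E'
from h import *
go(487.5,-12.8,192,-1.592)
E
```

```text
clock: 39.7
position: [485.0, -117.2, 148.6]
ee_rot: [0.872, -0.49, 0.0, -0.0]
contact_force: [1.4, 1.6, -2.7]
gripper_width: 25.2
grasp_force: 59.4
clock: 40.83
position: [485.0, -117.6, 148.8]
ee_rot: [-0.675, 0.738, -0.0, 0.0]
contact_force: [1.2, 0.6, -1.8]
gripper_width: 25.5
grasp_force: 59.4
clock: 41.7
position: [484.3, -117.5, 278.2]
ee_rot: [-0.704, 0.711, 0.001, -0.0]
contact_force: [0.6, 0.6, -1.5]
gripper_width: 25.4
grasp_force: 59.9
shift [-0.1047 -0.0022  0.0863] turn [ 3.0000e-04  1.2000e-03 -1.5597e+00] rows>=8.4
```

```bash
python3 -m handwheel '[[-0.01,0,0.0,0,0,-0.17,-1],[-0.02,0,0,0,0,-0.34,-1],[-0.03,0,0,0,0,-0.51,-1],[-0.04,0,0,0,0,-0.68,-1],[-0.05,0,0,0,0,-0.85,-1],[-0.06,-0.001,0,0,0,-1.02,-1],[-0.075,-0.001,0,0,0,-1.2,-1],[-0.09,-0.002,0,0,0,-1.38,-1],[-0.1047,-0.0022,0,0,0,-1.56,-1],[-0.1047,-0.0022,0,0,0,-1.56,-1]]'
python3 -m handwheel '[[0,0,0.03,0,0,0,-1],[0,0,0.06,0,0,0,-1],[0,0,0.085,0,0,0,-1],[0,0,0.085,0,0,0,-1],[0,0,0.085,0,0,0,-1]]'
python3 - <<'E'
from h import *
snap('wrist','w17'); 
for y in (105,0): laid('w17',y)
go(487.5,-12.8,192,-1.592)
E
```

```text
clock: 42.95
position: [487.4, -12.5, 277.1]
ee_rot: [1.0, -0.01, -0.002, 0.0]
contact_force: [-0.3, 0.2, -1.6]
gripper_width: 25.2
grasp_force: 59.7
clock: 43.58
position: [488.7, -13.2, 194.5]
ee_rot: [1.0, -0.011, 0.0, 0.0]
contact_force: [0.4, 0.3, -0.4]
gripper_width: 25.3
grasp_force: 59.8
105 near head 119 bx [30.1 36.7] by 104.8 z 43.7
105 far head 201 bx [157.1 164.1] by 104.5 z 43.6
105 shaft 790 bx [ 76.8 129.1] by 104.7 z 35.9
  rail [56.3 67.2] block [141.  152.5]
0 near head 119 bx [26.1 37.6] by -0.5 z 43.3
0 far head 206 bx [152.3 166.4] by 0.4 z 44.7
0 shaft 842 bx [ 76.6 128.9] by 3.1 z 35.8
  rail [56.1 67.1] block [134.2 145.8]
shift [-0.0015 -0.0002  0.0028] turn [-0.0001 -0.0019 -0.0004] rows>=0.1
```

Block 1 is home. Now cam 0.

```bash
python3 -m handwheel '[[-0.0008,0,0.015,0,0,0,-1],[-0.0008,0,0.025,0,0,0,-1],[-0.0008,0,0.032,0,0,0,-1],[-0.0008,0,0.037,0,0,0,-1],[-0.0008,0,0.04,0,0,0,-1],[-0.0008,0,0.04,0,0,0,-1]]'
```

```text
clock: 44.38
position: [487.4, -12.8, 153.7]
ee_rot: [1.0, -0.01, -0.0, -0.0]
contact_force: [-0.7, 0.1, -2.0]
gripper_width: 25.6
grasp_force: 59.7
```

```bash
python3 -m handwheel '[[0,0,0.003,0,0,0,-1],[0,0,0.005,0,0,0.15,-1],[0,0,0.005,0,0,0.3,-1],[0,0,0.005,0,0,0.45,-1],[0,0,0.005,0,0,0.6,-1],[0,0,0.005,0,0,0.75,-1],[0,0,0.005,0,0,0.9,-1],[0,0,0.005,0,0,1.0,-1]]'
python3 -m handwheel '[[0,0,0,0,0,0.1,-1],[0,0,0,0,0,0.2,-1],[0,0,0,0,0,0.3,-1],[0,0,0,0,0,0.4,-1],[0,0,0,0,0,0.5,-1],[0,0,0,0,0,0.58,-1],[0,0,0,0,0,0.64,-1],[0,0,0,0,0,0.64,-1],[0,0,0,0,0,0.64,-1]]'
python3 -m handwheel '[[0,0,0,0,0,-0.08,-1],[0,0,-0.02,0,0,-0.08,-1],[0,0,-0.045,0,0,-0.08,-1],[0,0,-0.08,0,0,-0.08,-1],[0,0,-0.13,0,0,-0.08,-1],[0,0,-0.13,0,0,-0.08,-1],[0,0,-0.13,0,0,-0.08,-1]]'
python3 - <<'E'
from h import *
go(458,-376.8,278,-1.845)
E
```

```text
clock: 45.38
position: [487.6, -12.4, 148.7]
ee_rot: [0.872, -0.49, 0.0, -0.001]
contact_force: [-0.5, 1.4, -2.8]
gripper_width: 25.3
grasp_force: 59.7
clock: 46.5
position: [487.4, -12.9, 148.8]
ee_rot: [-0.675, 0.738, -0.0, 0.0]
contact_force: [0.5, 1.4, -1.6]
gripper_width: 25.4
grasp_force: 59.7
clock: 47.38
position: [486.7, -13.0, 278.2]
ee_rot: [-0.704, 0.711, 0.001, -0.0]
contact_force: [0.9, 0.4, -3.3]
gripper_width: 25.2
grasp_force: 60.1
shift [3.641e-01 2.500e-02 1.000e-04] turn [ 8.0000e-04  1.0000e-03 -1.3067e+00] rows>=7.0
```

Turning back to the original angle on the way to the holder.

```bash
python3 -m handwheel '[[0.04,0.003,0.0,0,0,-0.15,-1],[0.08,0.006,0,0,0,-0.3,-1],[0.125,0.009,0,0,0,-0.45,-1],[0.17,0.012,0,0,0,-0.61,-1],[0.22,0.015,0,0,0,-0.79,-1],[0.27,0.018,0,0,0,-0.97,-1],[0.32,0.022,0,0,0,-1.14,-1],[0.364,0.025,0,0,0,-1.307,-1],[0.364,0.025,0,0,0,-1.307,-1],[0.364,0.025,0,0,0,-1.307,-1]]'
python3 -m handwheel '[[0,0,0.03,0,0,0,-1],[0,0,0.06,0,0,0,-1],[0,0,0.085,0,0,0,-1],[0,0,0.085,0,0,0,-1],[0,0,0.085,0,0,0,-1]]'
python3 - <<'E'
from h import *
snap('wrist','w18'); P=cloud('w18'); d=load('w18')[1]; z=P[...,2]
laid('w18',105);laid('w18',0);laid('w18',-105)
mh=(d>0)&(abs(P[...,0]-457)<60)&(abs(P[...,1]+366)<60)&(z>66)&(z<77); print('holder',cv2.minAreaRect(P[mh][:,:2].astype(np.float32)))
go(458,-376.8,98,-1.845)
E
```

```text
clock: 48.62
position: [458.1, -376.2, 277.0]
ee_rot: [0.991, -0.137, -0.002, -0.001]
contact_force: [0.2, 0.0, -1.2]
gripper_width: 25.6
grasp_force: 60.1
clock: 49.25
position: [459.5, -376.4, 195.1]
ee_rot: [0.991, -0.136, 0.001, 0.001]
contact_force: [0.2, -0.5, -1.4]
gripper_width: 25.2
grasp_force: 60.1Traceback (most recent call last):
  File "<stdin>", line 3, in <module>
  File "h.py", line 70, in laid
    print('  rail',np.percentile(bx[k&(bx>45)&(bx<80)],[3,97]).round(1),'block',np.percentile(bx[k&(bx>120)&(bx<160)],[3,97]).round(1))
                   ~~~~~~~~~~~~~^^^^^^^^^^^^^^^^^^^^^^^^^^^^^^
    return _quantile_unchecked(
        a, q, axis, out, overwrite_input, method, keepdims, weights)
    return _ureduce(a,
                    func=_quantile_ureduce_func,
    ...<5 lines>...
                    overwrite_input=overwrite_input,
                    method=method)
    r = func(a, **kwargs)
    result = _quantile(arr,
                       quantiles=q,
    ...<2 lines>...
                       out=out,
                       weights=wgt)
    slices_having_nans = np.isnan(arr[-1, ...])
                                  ~~~^^^^^^^^^
IndexError: index -1 is out of bounds for axis 0 with size 0
```

```bash
python3 - <<'E'
from h import *
snap('top','t2'); laid('t2',105);laid('t2',0);laid('t2',-105)
crop('t2',190,120,390,270,4,'l')
go(458,-376.8,98,-1.845)
E
```

```text
105 near head 18 bx [26.4 44.5] by 103.6 z 43.8
105 far head 18 bx [152.2 165.7] by 105.3 z 43.4
105 shaft 74 bx [ 77.4 128.6] by 105.3 z 35.9
  rail [57.2 67.1] block [136.1 146.3]
0 near head 18 bx [26.3 48.8] by -1.5 z 43.6
0 far head 17 bx [152.2 165.5] by 0.3 z 44.8
0 shaft 79 bx [ 76.4 128.6] by 0.5 z 35.7
  rail [57.3 67.3] block [136.3 146.5]
-105 near head 16 bx [26.5 42.4] by -105.3 z 43.4
-105 far head 14 bx [152.6 165.3] by -105.7 z 44.7
-105 shaft 74 bx [ 77.9 128.5] by -103.3 z 35.0
  rail [57.2 67. ] block [135.4 146.1]
shift [-0.0018  0.0004  0.0974] turn [ 0.0008 -0.0028  0.0011] rows>=1.6
```

View pics/l.png

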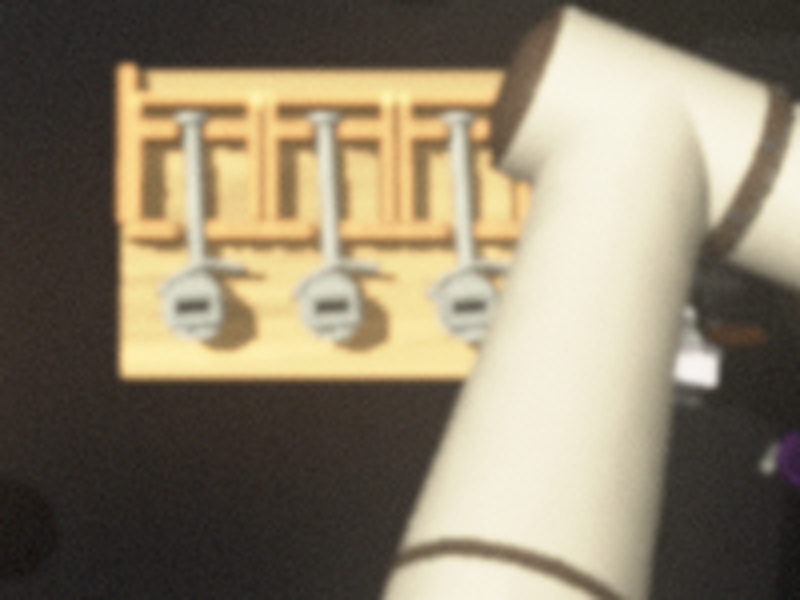

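All three cams, at (193,304), (330,304) and (465,304), have turned and all blocks are home. Now the driver goes back into the holder.

```bash
python3 -m handwheel '[[-0.001,0,0.03,0,0,0,-1],[-0.001,0,0.05,0,0,0,-1],[-0.001,0,0.07,0,0,0,-1],[-0.001,0,0.085,0,0,0,-1],[-0.001,0,0.092,0,0,0,-1],[-0.001,0,0.092,0,0,0,-1],[-0.001,0,0.092,0,0,0,-1]]'
```

```text
clock: 50.22
position: [458.3, -376.7, 102.7]
ee_rot: [0.991, -0.136, 0.001, 0.0]
contact_force: [1.3, -0.1, -1.3]
gripper_width: 25.5
grasp_force: 60.1
```

```bash
python3 -m handwheel '[[0,0,0.003,0,0,0,-1],[0,0,0.0045,0,0,0,-1],[0,0,0.0045,0,0,0,-1],[0,0,0.0045,0,0,0,0.3],[0,0,0.0045,0,0,0,0.3],[0,0,0.0045,0,0,0,0.3],[0,0,0.0045,0,0,0,0.3]]'
python3 -m handwheel '[[0,0,-0.03,0,0,0,0.3],[0,0,-0.07,0,0,0,0.3],[0,0,-0.12,0,0,0,0.3],[0,0,-0.18,0,0,0,0.3],[-0.01,0,-0.18,0,0,0,0.3],[-0.01,0,-0.18,0,0,0,0.3],[-0.01,0,-0.18,0,0,0,0.3]]'
python3 - <<'E'
from h import *
snap('wrist','w19'); print(pose()[:3,3])
P=cloud('w19'); im,d,K,M=load('w19'); z=P[...,2]
m=(d>0)&(abs(P[...,0]-457)<45)&(abs(P[...,1]+376)<45)&(z>140)&(z<170)
Q=P[m]; print(m.sum(),Q.min(0),Q.max(0),cv2.minAreaRect(Q[:,:2].astype(np.float32)),'top',np.median(Q[Q[:,2]>148][:,2]))
for y in (0,-105): laid('w19',y)
cv2.imwrite('pics/m.png',cv2.resize(im,(800,600)))
E
```

```text
clock: 51.1
position: [457.8, -376.4, 97.4]
ee_rot: [0.991, -0.136, 0.0, 0.0]
contact_force: [-0.4, -0.9, -0.0]
gripper_width: 55.4
grasp_force: 0.0
clock: 51.98
position: [447.6, -373.3, 275.7]
ee_rot: [0.991, -0.137, -0.001, -0.001]
contact_force: [-0.4, -0.1, -1.2]
gripper_width: 55.2
grasp_force: 0.0
[ 447.76739905 -373.42631052  275.69847429]
895 [ 438.98017439 -392.87562172  141.2830305 ] [ 476.91836201 -360.98888149  158.26792143] ((458.2742614746094, -376.83929443359375), (25.313419342041016, 34.037086486816406), 73.98992919921875) top 152.58276609307202
0 near head 69 bx [26.3 37.6] by -0.4 z 43.3
0 far head 117 bx [152.1 166.2] by -0.4 z 44.0
0 shaft 547 bx [ 76.2 128.7] by -3.2 z 35.1
  rail [56.2 67.6] block [134.7 146.3]
-105 near head 69 bx [26.2 37.3] by -105.3 z 43.2
-105 far head 125 bx [152.1 166.2] by -105.5 z 44.5
-105 shaft 524 bx [ 76.2 128.9] by -107.2 z 35.4
  rail [56.1 67.3] block [134.3 146. ]
```

View pics/m.png

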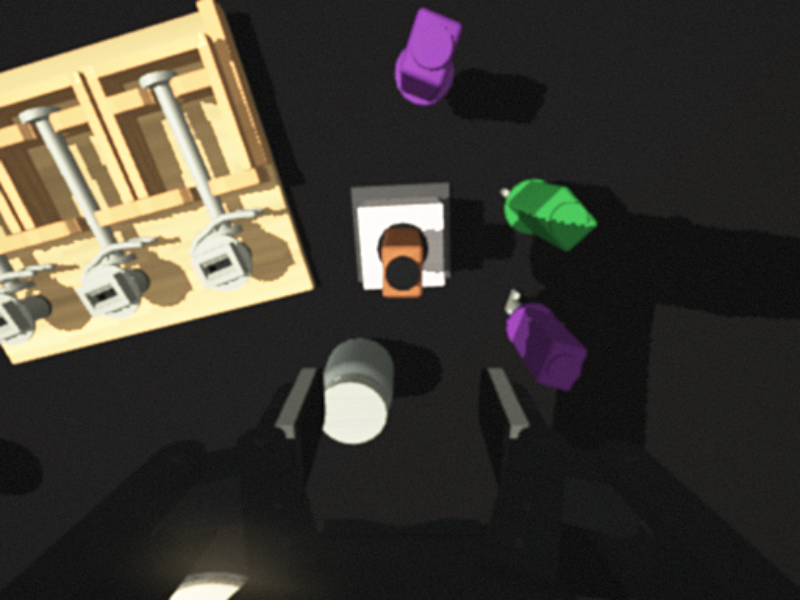

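The driver stands upright in its holder at (402,260), top at 152 mm, and the fingers are clear of everything. Handing in.

```bash
python3 -c "
from bench import job_done; print(job_done())"
```

```text
the job is handed in; nothing more can be done
None
```

The job is handed in (no verdict came back): by the camera checks, all three bolts lie in their bays with their cams turned about a quarter turn, all three blocks are home against the rail, and the screwdriver stands in its holder.

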